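# Set out the stirring station

## Robot

A 7-joint arm with a two-finger parallel gripper is mounted at the origin on a cart in front of the work surface, level with it; the furniture and walls round the work are solid. World frame = base frame: x ahead of the robot, y to its left, z up, the work surface at z = 0. Lengths are in m, angles in rad, forces in N, time in s.
With the tool pointing down it reaches from about 0.4 to 0.85 m from the base axis. Payload 4.5 kg.
Tool frame: the origin (TCP) lies on the centre line of the jaws, within the pads' length; the fingertips stand 11 mm ahead of it and the grasp point (between the pads) lies 8 mm behind it; z points along the fingers, y is the direction in which the jaws open and shut (so a half turn about z gives the same grasp; the last joint's range is limited). The gripper opens to 88 mm and grips with 3 to 60 N. Pads are 18 mm wide; open, the fingers measure 123 mm over their backs; the gripper's body (75 mm by 187 mm) begins 45 mm behind the grasp point.
Start: joints at [1.154, 0.689, -0.195, 1.565, 0.157, 0.902, -0.215], TCP at [0.272, -0.563, 0.25] pointing down, gripper open.
Joint ranges: [-3.01, 3.01], [-0.46, 2.08], [-1.47, 1.51], [0.13, 2.56], [-1, 4.14], [0.04, 2.09], [-2.66, 2.66]. Speed limits (rad/s): [2.57, 2.57, 3.14, 3.14, 3.14, 3.14, 3.14].

## Interface

Orientations are given as a unit quaternion [w, x, y, z].
In Python, from cell import ctrl gives the robot as it stands.
- The arm moves only by the tool move_arm, never from a script. Its argument "commands" is a list of rows, each an object with "offset": the shift along the tool's x, y, z in m, a list of three; "yaw": the turn about the tool's z in rad. In form: [{"offset": [tx, ty, tz], "yaw": yaw}, ...]. A call has exactly 10 rows; each row is the pose to reach, as a shift and turn from the pose commanded when the call began, along the tool's axes at that moment; what a row does not reach only later rows make up. A row lasts 1/10 s, in which the tool goes at most 50 mm and 8.59 degrees, less where a joint would pass 70% of its speed; a pose out of reach is approached as far as the arm can. A call with a gripper value outside its range is refused whole. "grip" is the opening, from -1 (shut) to 1 (fully open), set as the call begins (left out, the last holds). The fingers move at their own pace and stop on an object; "newtons" is the grip in N (left out, the last holds). Time passes only in rows, so rows that repeat a pose let the fingers close, or fill a call up. It gives the time, the measured TCP pose, the force and the opening at its end, in the units of the state.
- ctrl.observe(): the state, without advancing time (a new reading comes with each control period).
- ctrl.get_image(name): name is "scene" or "top"; returns a dict with "frame" (480x640x3 uint8, blue, green, red), "intrinsics" (3x3 intrinsics, pixels), "k1" (the pictures are not rectified: a ray, as slopes to the right and down, at radius r is drawn at 1 + k1 r^2 times it, then the intrinsics apply), "world_from_camera" (4x4, takes a point from camera to world coordinates). Camera axes: x right, y down, z forward; pixel columns grow to the right and rows downward; lengths in m; the calibration is good to about 2 mm. A picture is of the moment at which its call begins. There is no depth.
- ctrl.finish_job(): hands the job in, once; it reports no verdict.
Trained networks look in the newest picture that a camera, given by its name, has taken for a name from the list of things; names that differ only in an ending like _2 or _b are one class to them, and where a whole thing is asked for, a point or a joint stands for the part that bears it (a point fixed in the world has none). Each returns a list of dicts, best first, with "confidence" (0 to 1); they miss things now and then, are a little off and sometimes report something else, mostly with a low value. They report only what shows in the picture. A call takes as long as a camera call.
- ctrl.look_for(camera, thing): "xyz" ([x, y, z] in m, in the coordinates of the camera as it stood for that picture, good to about 4 mm: the middle of the surface that is visible of it).
- ctrl.trace(camera, thing): "pixels" (480x640 bool, what is visible of it).
- ctrl.place_of(camera, thing): "xyz" ([x, y, z] in m, in the coordinates of the camera as it stood for that picture, good to about 4 mm: a listed point, or the origin of a listed thing).
The state is a dict: "t": time; "joint_positions": joint angles; "joint_vel": joint speeds; "effort": joint torques, N m; "ee_pos": TCP position; "tcp_rot": TCP orientation; "ft_force": force on the tool from outside, world axes, zero at the start; "wrist_torque": the same for the moment, N m; "grip_width": opening from 0.0 (shut) to 1.0 (fully open).
Only numpy, scipy, OpenCV 4.12 (cv2) and the standard library are available. Lean on these libraries where they do the work, as an engineer would, in place of code of your own. Each camera call takes 0.05 s, during which the arm holds its last target. There are 200 camera calls.

## Task

Set out the stirring station: stand the glass beaker in the middle of the stirrer's round plate, the tall yellow-capped bottle directly behind the stirrer, the small white screw-cap bottle directly to the stirrer's right, and the sample vial directly in front of that white bottle. Front is the stirrer's knob side and right is as seen when facing the knobs; leave 3 cm of clear worktop between the stirrer and each bottle, and between the white bottle and the vial. All four stand upright, and the plastic jug and the large amber bottle are left where they are.

Things in the scene. Friction and masses are not known exactly. Their poses are not given: they have to be found in the camera images.
- stirrer: compact laboratory stirrer, white body with a grey top, 100 x 100 mm in plan, round white plate on top; fixed to the worktop right of the spectrophotometer. Origin: centre of its underside. Its own +x points to its back, -x to its front (two metal knobs, 20 mm across, stand 14 mm out of the front), +y to its left, -y to its right; its sides lie 50 mm from the origin. z up
- stirrer_plate (a point): centre of the flat top of the stirrer's round plate, 48 mm above the worktop; the plate is 86 mm across
- beaker: small open glass beaker, clear, round, 51 mm across and 68 mm high. Origin: centre of its underside, z up. Starts upright on the worktop, left of the spectrophotometer. Can be taken across its outside
- tall_bottle: screw-cap bottle with a plain yellow cap, the tallest of the four: round body 57 mm across up to 82 mm height, then a shoulder and the cap (36 mm across, fixed), 104 mm high in all. Origin: centre of its underside, z up. Starts upright on the worktop, left of the spectrophotometer
- small_bottle: small white bottle with a plain blue screw cap: round body 38 mm across up to 50 mm height, cap 26 mm across, 75 mm high in all. Origin: centre of its underside, z up. Starts upright on the worktop, left of the spectrophotometer
- vial: sample vial with a white screw cap, the smallest of the four, round, 27 mm across and 52 mm high. Origin: centre of its underside, z up. Starts upright on the worktop, left of the spectrophotometer
- spectrophotometer: large fixed bench instrument, blue and grey, standing between the start places and the stirrer: its right side (-y) lies 207 mm and its left side (+y) 206 mm from the origin, its front 279 mm in front of the origin (-x), its top 172 mm above the worktop. Only an obstacle. Origin: on the worktop
- amber_bottle: large amber bottle with a black cap, 68 mm across, 150 mm high, on the left behind the four things; to be left alone. Origin: centre of its underside
- jug: translucent plastic jug with a handle, 91 x 127 mm, 142 mm high, right of the stirrer; to be left alone. Origin: middle of its underside

How it is judged:
At the end, for the whole second after the job is handed in: Beaker within 12 mm of the plate's centre; tall bottle 30 mm clear behind the stirrer, white bottle 30 mm clear to its right, both on its middle lines, all within 15 mm; vial 30 (+-15) mm in front of the bottle, within 22 mm sideways; all upright, at rest, released; others moved under 20 mm (horizontal distance between beaker and stirrer_plate below 0.012 m and z of beaker in the frame of stirrer between 0.044 and 0.052 m and x of tall_bottle in the frame of stirrer between 0.0935 and 0.1235 m and y of tall_bottle in the frame of stirrer between -0.015 and 0.015 m and y of small_bottle in the frame of stirrer between -0.114 and -0.084 m and x of small_bottle in the frame of stirrer between -0.015 and 0.015 m and horizontal distance between vial and small_bottle between 0.0475 and 0.0775 m and x of vial in the frame of stirrer below -0.03 m and y of vial in the frame of stirrer between -0.121 and -0.077 m and height (world z) of each of tall_bottle, small_bottle, vial below 0.004 m and angle between each of beaker, tall_bottle, small_bottle, vial's own z axis and vertical below 0.08 rad and linear speed of each of beaker, tall_bottle, small_bottle, vial below 0.02 m/s and contact force between the fingers and beaker below 0.05 N and contact force between the fingers and tall_bottle below 0.05 N and contact force between the fingers and small_bottle below 0.05 N and contact force between the fingers and vial below 0.05 N and distance of each of amber_bottle, jug from where it was at the start of the episode below 0.02 m and angle between each of amber_bottle, jug's own z axis and vertical below 0.1 rad); the robot touches nothing.
It also fails if it takes over 128 s, if anything falls off the work surface, if the arm or the gripper's body presses on something with over 40 N, if the wrist force passes 120 N, or if a joint passes its speed limit or range.

## Working session

There is one attempt and no reset: what is moved stays moved. The work goes in short steps, Python scripts to look and compute and a tool call to move; the robot and the scene stay as the last step left them, time stands still between calls to the robot, and variables do not carry over. Pictures are saved under pics/ and viewed, about 12 in all and at most 16, crops included, and the job is handed in when it is done.

Besides the shell and the picture viewer there is one more tool, called after "Emit:" by a JSON object that holds its "method" and its "body". move_arm: Moves the arm, as the interface text tells. Its arguments: {"type":"object","properties":{"commands":{"type":"array","items":{"type":"object","properties":{"offset":{"type":"array","items":{"type":"number"}},"yaw":{"type":"number"}}}},"grip":{"type":"number"},"newtons":{"type":"number"}},"required":["commands"]}

```bash
mkdir -p pics; cat > h.py <<'E'
from cell import ctrl
import numpy as np, cv2
def w(cam,T,p): return (T@np.r_[p,1])[:3]
def places(cam,things):
    im=ctrl.get_image(cam); T=np.array(im['world_from_camera'])
    for t in things:
        for r in ctrl.place_of(cam,t)[:2]:
            print(cam,t,round(r['confidence'],2),w(cam,T,r['xyz']).round(4))
    return im
ALL=['stirrer','stirrer_plate','beaker','tall_bottle','small_bottle','vial','spectrophotometer','amber_bottle','jug']
E
python3 - <<'E'
from h import *
s=ctrl.observe(); print(s)
for c in ['scene','top']:
    im=places(c,ALL); cv2.imwrite(f'pics/{c}0.png',im['frame']); print(im['k1'],np.array(im['intrinsics']).round(1).tolist(),np.array(im['world_from_camera']).round(3).tolist())
E
```

```text
{'t': 0.0, 'joint_positions': array([ 1.15379653,  0.68998469, -0.19453189,  1.56632556,  0.15730392,
        0.90253166, -0.21509593]), 'joint_vel': array([ 0.00038477,  0.00105377, -0.00152499, -0.0006901 ,  0.00192157,
       -0.00057499,  0.00270349]), 'effort': array([-8.10947877e-04, -5.27576745e+01, -1.26721054e+00, -1.53431797e+01,
       -5.27002453e-02,  6.59472644e-03,  1.74045458e-04]), 'ee_pos': array([ 0.27199829, -0.56202639,  0.24891497]), 'tcp_rot': array([-8.87556415e-04,  9.74692939e-01,  2.23546000e-01, -2.70424299e-04]), 'ft_force': array([-0.81794608, -0.42326421, -1.05857556]), 'wrist_torque': array([ 0.00532803, -0.02761606, -0.00210853]), 'grip_width': 0.9979027042804137}
scene stirrer 0.76 [ 0.4929 -0.2762 -0.0012]
scene stirrer_plate 0.86 [ 0.4885 -0.2793  0.0501]
scene beaker 0.82 [3.913e-01 3.716e-01 3.000e-04]
scene tall_bottle 0.74 [ 0.4911  0.3558 -0.0021]
scene small_bottle 0.53 [ 5.115e-01  4.636e-01 -1.000e-04]
scene vial 0.48 [5.978e-01 3.665e-01 4.000e-04]
scene vial 0.48 [ 0.4948  0.359  -0.0014]
scene amber_bottle 0.65 [ 0.6321  0.4868 -0.0036]

[... 300 characters left out ...]
884e-01 -2.785e-01  4.000e-04]
top stirrer_plate 0.59 [ 0.487  -0.2769  0.0506]
top stirrer_plate 0.41 [0.6007 0.3668 0.0014]
top beaker 0.89 [0.3934 0.3713 0.    ]
top beaker 0.15 [ 0.6355  0.4855 -0.0024]
top tall_bottle 0.59 [ 4.918e-01  3.560e-01 -1.000e-04]
top tall_bottle 0.26 [ 4.878e-01 -2.809e-01 -4.000e-04]
top small_bottle 0.7 [5.149e-01 4.676e-01 2.000e-04]
top vial 0.52 [0.6028 0.3687 0.0025]
top amber_bottle 0.73 [6.342e-01 4.860e-01 2.000e-04]
top jug 0.84 [ 0.552  -0.5301 -0.002 ]
0.01590828420820298 [[606.2, 0.0, 320.0], [0.0, 606.2, 237.6], [0.0, 0.0, 1.0]] [[0.361, -0.903, 0.232, 0.136], [-0.933, -0.351, 0.085, -0.163], [0.004, -0.247, -0.969, 1.773], [0.0, 0.0, 0.0, 1.0]]
```

View pics/scene0.png

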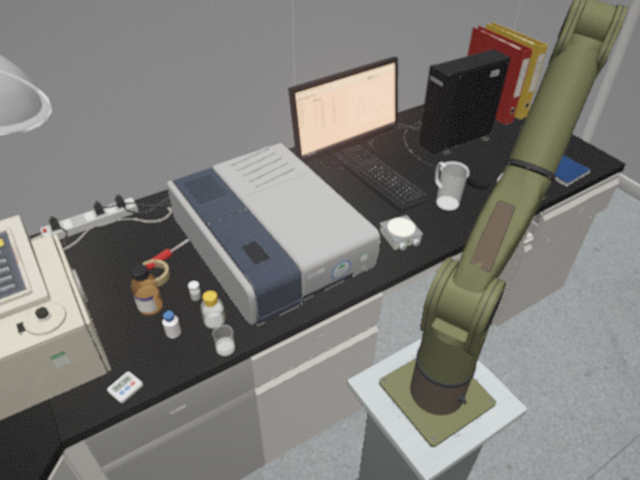

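View pics/top0.png

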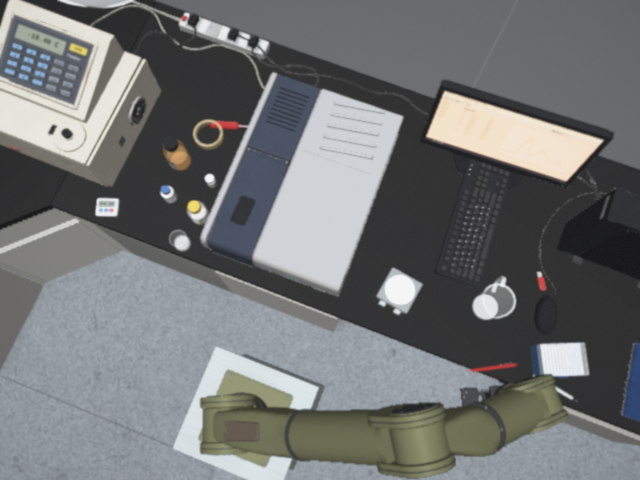

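The scene picture shows the four things left of the spectrophotometer: beaker (223,342), tall bottle (212,308), white bottle (171,325) and vial (194,289). The stirrer is at (401,232) and the jug at (451,185). The top picture agrees with this, with the stirrer at (400,290) and its knobs toward lower left. Next I need the stirrer's yaw and the spectrophotometer's outline.

```bash
cat >> h.py <<'E'
def ray2plane(im,px,z):
    K=np.array(im['intrinsics']);T=np.array(im['world_from_camera']);k=im['k1']
    d=np.array([k,0,0,0,0.])
    n=cv2.undistortPoints(np.float64(px).reshape(-1,1,2),K,d).reshape(-1,2)
    v=np.c_[n,np.ones(len(n))]@T[:3,:3].T; o=T[:3,3]
    return o+v*((z-o[2])/v[:,2])[:,None]
E
python3 - <<'E'
from h import *
for c in ['top','scene']:
    im=ctrl.get_image(c)
    for t,z in [('stirrer',.04),('spectrophotometer',.172)]:
        for r in ctrl.trace(c,t)[:1]:
            m=r['pixels'].astype(np.uint8)
            cs=max(cv2.findContours(m,0,2)[0],key=cv2.contourArea)
            P=ray2plane(im,cs[:,0],z)[:,:2]
            rect=cv2.minAreaRect(P.astype(np.float32)*1000)
            print(c,t,round(r['confidence'],2),m.sum(),rect, cv2.boxPoints(rect).round(0).tolist())
            if t=='spectrophotometer':
                print(P.min(0),P.max(0)); a=cv2.approxPolyDP(cs,6,True)[:,0]; print(a.tolist()); print(ray2plane(im,a,z)[:,:2].round(3).tolist())
    u=im['frame']
    x,y=(365,255) if c=='top' else (370,205)
    cv2.imwrite(f'pics/st_{c}.png',cv2.resize(u[y:y+70,x:x+75],None,fx=8,fy=8,interpolation=cv2.INTER_CUBIC))
E
```

```text
top stirrer 0.62 1260 ((481.0055847167969, -279.18548583984375), (99.63703155517578, 115.50916290283203), 81.01214599609375) [[416.0, -319.0], [530.0, -337.0], [546.0, -239.0], [432.0, -221.0]]
scene stirrer 0.91 939 ((476.0119323730469, -270.7953186035156), (117.46114349365234, 134.0899200439453), 80.8916244506836) [[401.0, -318.0], [533.0, -339.0], [552.0, -223.0], [419.0, -202.0]]
```

View pics/st_top.png

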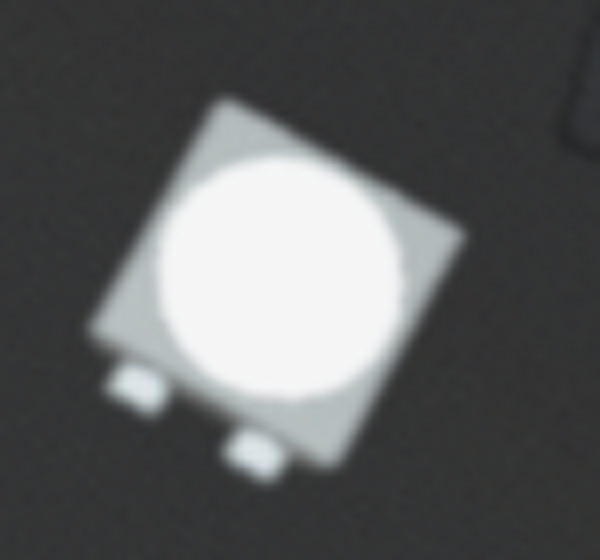

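The stirrer crop shows its corners at (222,95), (468,235), (335,470) and (88,328), with the knobs at lower left. I'll compute the yaw from these and get the spectrophotometer corners from the full picture.

```bash
python3 - <<'E'
from h import *
im=ctrl.get_image('top')
c=np.array([[222,95],[468,235],[335,470],[88,328]])/8.+[365-.44,255-.44]
P=ray2plane(im,c,.042)[:,:2];print(P.round(4),P.mean(0))
# back-left, back-right, front-right, front-left
for a,b in [(3,0),(2,1)]: print('x axis',np.degrees(np.arctan2(*(P[b]-P[a])[::-1])),np.linalg.norm(P[b]-P[a]))
for a,b in [(1,0),(2,3)]: print('y axis-90',np.degrees(np.arctan2(*(P[b]-P[a])[::-1]))-90,np.linalg.norm(P[b]-P[a]))
g=cv2.cvtColor(im['frame'][262:322,370:430],6)
m=(g>225).astype(np.uint8); cs=max(cv2.findContours(m,0,2)[0],key=cv2.contourArea); (x,y),r=cv2.minEnclosingCircle(cs)
M=cv2.moments(m*1); e=cv2.fitEllipse(cs); print('plate',e,ray2plane(im,[[e[0][0]+370,e[0][1]+262]],.048))
print(ray2plane(im,[[340,291],[403,118],[276,74],[203,240]],.172).round(3))
im=ctrl.get_image('scene')
print(ray2plane(im,[[378,238],[262,145],[168,182]],.172).round(3))
for t in range(3):
  im=places('scene' if t==1 else 'top',ALL)
E
```

```text
[[ 0.5456 -0.238 ]
 [ 0.5291 -0.3381]
 [ 0.4314 -0.3211]
 [ 0.4475 -0.2215]] [ 0.48840684 -0.27968277]
x axis -9.529734955138553 0.0994207230553302
x axis -9.857336172945542 0.09915487798325871
y axis-90 -9.348547683044828 0.10142882188532747
y axis-90 -9.195594524204836 0.10086309319782727
plate ((29.546142578125, 27.36330223083496), (28.3671875, 29.730266571044922), 118.62374877929688) [[ 0.48829685 -0.27953667  0.048     ]]
[[ 0.401 -0.125  0.172]
 [ 0.936 -0.116  0.172]
 [ 0.933  0.276  0.172]
 [ 0.398  0.272  0.172]]
[[ 0.38  -0.094  0.172]
 [ 0.953 -0.047  0.172]
 [ 0.921  0.293  0.172]]
top stirrer 0.64 [ 4.874e-01 -2.779e-01 -1.000e-04]
top stirrer_plate 0.68 [ 0.4844 -0.2763  0.048 ]
top stirrer_plate 0.4 [ 0.5527 -0.5317 -0.0048]
top beaker 0.89 [0.3931 0.3744 0.    ]
top tall_bottle 0.78 [0.4936 0.357  0.    ]
top small_bottle 0.56 [ 0.5179  0.4651 -0.0017]
top vial 0.64 [ 0.6014  0.3673 -0.0011]
top amber_bottle 0.82 [0.6336 0.4872 0.    ]
top jug 0.76 [ 0.5499 -0.5341 -0.0025]
top jug 0.56 [6.026e-01 3.671e-01 4.000e-04]
scene stirrer 0.81 [ 4.924e-01 -2.787e-01  4.000e-04]
scene stirrer_plate 0.6 [ 0.487  -0.28    0.0465]
scene beaker 0.74 [0.3914 0.3717 0.003 ]
scene beaker 0.69 [ 5.988e-01  3.676e-01 -4.000e-04]
scene tall_bottle 0.56 [ 0.4932  0.3603 -0.001 ]
scene small_bottle 0.73 [ 0.5099  0.4676 -0.0017]
scene vial 0.44 [ 0.6011  0.3632 -0.0017]
scene amber_bottle 0.74 [ 0.6299  0.4854 -0.002 ]
scene jug 0.92 [ 0.549  -0.5349  0.0014]
scene jug 0.34 [ 0.4914 -0.2774 -0.0009]
top stirrer 0.57 [ 0.4862 -0.2797  0.0009]
top stirrer_plate 0.58 [ 0.4846 -0.2785  0.0519]
top beaker 0.51 [ 0.3919  0.3737 -0.0026]
top tall_bottle 0.8 [ 0.4918  0.3587 -0.0009]
top vial 0.45 [ 0.6005  0.3663 -0.0008]
top spectrophotometer 0.21 [ 0.4893 -0.2796  0.0012]
top amber_bottle 0.94 [ 0.6359  0.4901 -0.002 ]
top jug 0.71 [ 0.549  -0.5312 -0.002 ]
top jug 0.7 [3.945e-01 3.731e-01 2.000e-04]
```

```bash
cat >> h.py <<'E'
def pose():
    s=ctrl.observe(); q=s['tcp_rot']; return s['ee_pos'],2*np.arctan2(q[2],q[1]),s
def go(*ts):
    """offsets for successive targets (x,y,z,psi deg), each from the previous; first from measured"""
    p,a,s=pose(); print('t',round(s['t'],2),'at',p.round(4),'psi',np.degrees(a).round(1),'grip',round(s['grip_width']*88,1))
    for t in ts:
        d=np.array(t[:3])-p; c,n=np.cos(a),np.sin(a)
        dy=-(np.radians(t[3])-a); dy=(dy+np.pi)%(2*np.pi)-np.pi
        print('offset',[round(c*d[0]+n*d[1],4),round(n*d[0]-c*d[1],4),round(-d[2],4)],'yaw',round(dy,3))
        p,a=np.array(t[:3]),np.radians(t[3])
E
python3 - <<'E'
from h import *
im=ctrl.get_image('scene'); print(ray2plane(im,[[108,372],[80,270]],0).round(3))
go((.50,-.20,.32,55),(.492,.3575,.32,90),(.492,.3575,.15,90))
E
```

```text
[[0.483 0.652 0.   ]
 [0.882 0.617 0.   ]]
t 2.95 at [ 0.2723 -0.5626  0.2498] psi 25.8 grip 88.2
offset [np.float64(0.3629), np.float64(-0.2272), np.float64(-0.0702)] yaw -0.509
offset [np.float64(0.4521), np.float64(-0.3263), np.float64(-0.0)] yaw -0.611
offset [np.float64(0.0), np.float64(0.0), np.float64(0.17)] yaw 0.0
```

Emit:
{"method": "move_arm", "body": {"commands": [{"offset": [0.02, -0.01, -0.04], "yaw": -0.05}, {"offset": [0.06, -0.035, -0.06], "yaw": -0.11}, {"offset": [0.1, -0.06, -0.07], "yaw": -0.17}, {"offset": [0.14, -0.085, -0.07], "yaw": -0.22}, {"offset": [0.18, -0.11, -0.07], "yaw": -0.28}, {"offset": [0.22, -0.135, -0.07], "yaw": -0.33}, {"offset": [0.26, -0.16, -0.07], "yaw": -0.38}, {"offset": [0.3, -0.185, -0.07], "yaw": -0.43}, {"offset": [0.34, -0.21, -0.07], "yaw": -0.48}, {"offset": [0.363, -0.227, -0.07], "yaw": -0.509}], "grip": 1}}

```text
t: 3.95
ee_pos: [0.5023, -0.1959, 0.3201]
tcp_rot: [-0.0, 0.886, 0.465, 0.001]
ft_force: [0.3, -0.2, 0.1]
grip_width: 0.997
```

```bash
python3 -c "
from h import *
go((.492,.3575,.32,90),(.492,.3575,.15,90)); print(ctrl.observe()['joint_positions'].round(2))"
```

```text
t 3.95 at [ 0.5023 -0.1959  0.3201] psi 55.4 grip 87.7
offset [np.float64(0.4494), np.float64(-0.3231), np.float64(0.0001)] yaw -0.605
offset [np.float64(0.0), np.float64(0.0), np.float64(0.17)] yaw 0.0
[ 0.52  0.5  -0.37  1.73  0.21  0.95 -0.54]
```

Emit:
{"method": "move_arm", "body": {"commands": [{"offset": [0.03, -0.022, 0], "yaw": -0.05}, {"offset": [0.065, -0.047, 0], "yaw": -0.1}, {"offset": [0.1, -0.072, 0], "yaw": -0.15}, {"offset": [0.135, -0.097, 0], "yaw": -0.2}, {"offset": [0.17, -0.122, 0], "yaw": -0.25}, {"offset": [0.205, -0.147, 0], "yaw": -0.3}, {"offset": [0.24, -0.173, 0], "yaw": -0.35}, {"offset": [0.275, -0.198, 0], "yaw": -0.4}, {"offset": [0.31, -0.223, 0], "yaw": -0.45}, {"offset": [0.345, -0.248, 0], "yaw": -0.5}]}}

```text
t: 4.95
ee_pos: [0.4948, 0.2264, 0.3199]
tcp_rot: [0.0, 0.745, 0.667, 0.0]
ft_force: [0.7, 0.3, -0.1]
grip_width: 1.002
```

```bash
python3 -c "
from h import *
go((.492,.3575,.32,90),(.492,.3575,.15,90)); print(ctrl.observe()['joint_positions'].round(2))"
```

```text
t 4.95 at [0.4948 0.2264 0.3199] psi 83.7 grip 88.1
offset [np.float64(0.1301), np.float64(-0.0171), np.float64(-0.0001)] yaw -0.109
offset [np.float64(0.0), np.float64(0.0), np.float64(0.17)] yaw 0.0
[-0.2   0.53 -0.52  1.71  0.31  0.98 -0.93]
```

Emit:
{"method": "move_arm", "body": {"commands": [{"offset": [0.035, -0.005, 0], "yaw": -0.03}, {"offset": [0.07, -0.009, 0], "yaw": -0.06}, {"offset": [0.1, -0.013, 0], "yaw": -0.09}, {"offset": [0.12, -0.016, 0], "yaw": -0.109}, {"offset": [0.13, -0.017, 0], "yaw": -0.109}, {"offset": [0.13, -0.017, 0.02], "yaw": -0.109}, {"offset": [0.13, -0.017, 0.06], "yaw": -0.109}, {"offset": [0.13, -0.017, 0.1], "yaw": -0.109}, {"offset": [0.13, -0.017, 0.14], "yaw": -0.109}, {"offset": [0.13, -0.017, 0.16], "yaw": -0.109}]}}

```text
t: 5.95
ee_pos: [0.4917, 0.3531, 0.1564]
tcp_rot: [0.0, 0.708, 0.706, -0.003]
ft_force: [-0.8, 0.6, 0.8]
grip_width: 0.998
```

```bash
python3 -c "
from h import *
go((.492,.3575,.058,90))"
```

```text
t 5.95 at [0.4917 0.3531 0.1564] psi 89.8 grip 87.8
offset [np.float64(0.0044), np.float64(0.0003), np.float64(0.0984)] yaw -0.004
```

Emit:
{"method": "move_arm", "body": {"commands": [{"offset": [0.003, 0, 0.0], "yaw": 0}, {"offset": [0.003, 0, 0.01], "yaw": 0}, {"offset": [0.003, 0, 0.03], "yaw": 0}, {"offset": [0.003, 0, 0.05], "yaw": 0}, {"offset": [0.003, 0, 0.065], "yaw": 0}, {"offset": [0.003, 0, 0.08], "yaw": 0}, {"offset": [0.003, 0, 0.09], "yaw": 0}, {"offset": [0.003, 0, 0.098], "yaw": 0}, {"offset": [0.003, 0, 0.098], "yaw": 0}, {"offset": [0.003, 0, 0.098], "yaw": 0}]}}

```text
t: 6.95
ee_pos: [0.4926, 0.3591, 0.0619]
tcp_rot: [0.0, 0.708, 0.706, 0.0]
ft_force: [-0.2, -0.6, 0.6]
grip_width: 1.001
```

```bash
python3 -c "
from h import *
go((.492,.3575,.058,90)); im=ctrl.get_image('scene')['frame'][240:380,140:300]; cv2.imwrite('pics/g1.png',cv2.resize(im,None,fx=4,fy=4))"
```

```text
t 6.95 at [0.4926 0.3591 0.0619] psi 89.9 grip 88.1
offset [np.float64(-0.0016), np.float64(-0.0006), np.float64(0.0039)] yaw -0.002
```

View pics/g1.png

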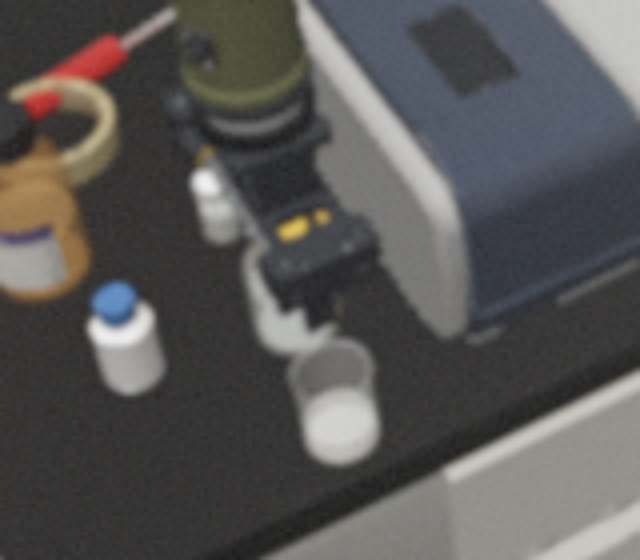

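The picture shows the tall bottle between the fingers, with nothing else touched. Closing on it now.

Emit:
{"method": "move_arm", "body": {"commands": [{"offset": [0, 0, 0], "yaw": 0}, {"offset": [0, 0, 0], "yaw": 0}, {"offset": [0, 0, 0], "yaw": 0}, {"offset": [0, 0, 0], "yaw": 0}, {"offset": [0, 0, 0], "yaw": 0}, {"offset": [0, 0, 0], "yaw": 0}, {"offset": [0, 0, 0], "yaw": 0}, {"offset": [0, 0, 0], "yaw": 0}, {"offset": [0, 0, 0], "yaw": 0}, {"offset": [0, 0, 0], "yaw": 0}], "grip": -1, "newtons": 25}}

```text
t: 8.0
ee_pos: [0.4921, 0.3589, 0.0618]
tcp_rot: [-0.0, 0.708, 0.706, -0.0]
ft_force: [-2.5, -0.1, 4.7]
grip_width: 0.642
```

```bash
python3 -c "
from h import *
go((.492,.3575,.32,90),(.595,-.297,.32,80.5))"
```

```text
t 8.0 at [0.4921 0.3589 0.0618] psi 89.9 grip 56.5
offset [np.float64(-0.0014), np.float64(-0.0001), np.float64(-0.2582)] yaw -0.002
offset [np.float64(-0.6545), np.float64(0.103), np.float64(-0.0)] yaw 0.166
```

Emit:
{"method": "move_arm", "body": {"commands": [{"offset": [0, 0, -0.01], "yaw": 0}, {"offset": [0, 0, -0.03], "yaw": 0}, {"offset": [0, 0, -0.06], "yaw": 0}, {"offset": [0, 0, -0.09], "yaw": 0}, {"offset": [0, 0, -0.12], "yaw": 0}, {"offset": [0, 0, -0.15], "yaw": 0}, {"offset": [0, 0, -0.18], "yaw": 0}, {"offset": [0, 0, -0.21], "yaw": 0}, {"offset": [0, 0, -0.24], "yaw": 0}, {"offset": [0, 0, -0.258], "yaw": 0}]}}

```text
t: 9.0
ee_pos: [0.4935, 0.3591, 0.3224]
tcp_rot: [0.0, 0.708, 0.706, 0.002]
ft_force: [1.5, -0.3, -2.0]
grip_width: 0.641
```

Emit:
{"method": "move_arm", "body": {"commands": [{"offset": [-0.01, 0.002, -0.003], "yaw": 0}, {"offset": [-0.03, 0.006, -0.003], "yaw": 0.01}, {"offset": [-0.06, 0.011, -0.003], "yaw": 0.02}, {"offset": [-0.1, 0.016, -0.003], "yaw": 0.03}, {"offset": [-0.14, 0.022, -0.003], "yaw": 0.04}, {"offset": [-0.18, 0.028, -0.003], "yaw": 0.05}, {"offset": [-0.22, 0.034, -0.003], "yaw": 0.06}, {"offset": [-0.26, 0.041, -0.003], "yaw": 0.07}, {"offset": [-0.3, 0.047, -0.003], "yaw": 0.08}, {"offset": [-0.34, 0.053, -0.003], "yaw": 0.09}]}}

```text
t: 10.0
ee_pos: [0.544, 0.0154, 0.3216]
tcp_rot: [-0.0, 0.739, 0.673, -0.001]
ft_force: [1.5, -0.1, -1.9]
grip_width: 0.643
```

```bash
python3 -c "
from h import *
go((.595,-.297,.32,80.5),(.595,-.297,.062,80.5)); print(ctrl.observe()['joint_positions'].round(2))"
```

```text
t 10.0 at [0.544  0.0154 0.3216] psi 84.6 grip 56.6
offset [np.float64(-0.3063), np.float64(0.0799), np.float64(0.0016)] yaw 0.072
offset [np.float64(0.0), np.float64(0.0), np.float64(0.258)] yaw 0.0
[ 0.21  0.53 -0.53  1.7   0.31  0.99 -0.52]
```

Emit:
{"method": "move_arm", "body": {"commands": [{"offset": [-0.04, 0.01, 0], "yaw": 0.01}, {"offset": [-0.08, 0.02, 0], "yaw": 0.02}, {"offset": [-0.12, 0.031, 0], "yaw": 0.03}, {"offset": [-0.16, 0.042, 0], "yaw": 0.04}, {"offset": [-0.2, 0.052, 0], "yaw": 0.05}, {"offset": [-0.24, 0.062, 0], "yaw": 0.06}, {"offset": [-0.275, 0.072, 0], "yaw": 0.072}, {"offset": [-0.297, 0.077, 0], "yaw": 0.072}, {"offset": [-0.306, 0.08, 0], "yaw": 0.072}, {"offset": [-0.306, 0.08, 0], "yaw": 0.072}]}}

```text
t: 11.0
ee_pos: [0.5953, -0.295, 0.3213]
tcp_rot: [-0.001, 0.764, 0.646, -0.001]
ft_force: [-0.3, 0.2, -2.8]
grip_width: 0.638
```

```bash
python3 -c "
from h import *
go((.595,-.297,.062,80.5)); print(ctrl.observe()['joint_positions'].round(2))
places('top',['stirrer','stirrer_plate']);places('scene',['stirrer_plate'])"
```

```text
t 11.0 at [ 0.5953 -0.295   0.3213] psi 80.5 grip 56.2
offset [np.float64(-0.002), np.float64(0.0001), np.float64(0.2593)] yaw -0.001
[ 0.63  0.71 -0.48  1.33  0.33  1.19 -0.04]
top stirrer_plate 0.38 [ 0.4874 -0.2784  0.049 ]
scene stirrer_plate 0.83 [ 0.4898 -0.2794  0.045 ]
scene stirrer_plate 0.34 [ 0.4909 -0.2786 -0.0016]
```

Emit:
{"method": "move_arm", "body": {"commands": [{"offset": [-0.002, 0, 0.01], "yaw": 0}, {"offset": [-0.002, 0, 0.04], "yaw": 0}, {"offset": [-0.002, 0, 0.07], "yaw": 0}, {"offset": [-0.002, 0, 0.1], "yaw": 0}, {"offset": [-0.002, 0, 0.13], "yaw": 0}, {"offset": [-0.002, 0, 0.16], "yaw": 0}, {"offset": [-0.002, 0, 0.19], "yaw": 0}, {"offset": [-0.002, 0, 0.215], "yaw": 0}, {"offset": [-0.002, 0, 0.235], "yaw": 0}, {"offset": [-0.002, 0, 0.24], "yaw": 0}]}}

```text
t: 12.25
ee_pos: [0.594, -0.2943, 0.0797]
tcp_rot: [-0.002, 0.762, 0.647, -0.001]
ft_force: [-0.4, -0.3, -2.9]
grip_width: 0.64
```

```bash
python3 -c "
from h import *
go((.595,-.297,.062,80.5)); print(ctrl.observe()['ft_force'])"
```

```text
t 12.25 at [ 0.594  -0.2943  0.0797] psi 80.7 grip 56.3
offset [np.float64(-0.0026), np.float64(0.0014), np.float64(0.0177)] yaw 0.003
[-0.35587685 -0.29040646 -2.85921863]
```

Emit:
{"method": "move_arm", "body": {"commands": [{"offset": [-0.003, 0.001, 0.003], "yaw": 0}, {"offset": [-0.003, 0.001, 0.006], "yaw": 0}, {"offset": [-0.003, 0.001, 0.009], "yaw": 0}, {"offset": [-0.003, 0.001, 0.012], "yaw": 0}, {"offset": [-0.003, 0.001, 0.014], "yaw": 0}, {"offset": [-0.003, 0.001, 0.016], "yaw": 0}, {"offset": [-0.003, 0.001, 0.017], "yaw": 0}, {"offset": [-0.003, 0.001, 0.018], "yaw": 0}, {"offset": [-0.003, 0.001, 0.018], "yaw": 0}, {"offset": [-0.003, 0.001, 0.018], "yaw": 0}]}}

```text
t: 13.25
ee_pos: [0.5966, -0.2984, 0.0648]
tcp_rot: [0.0, 0.763, 0.647, 0.0]
ft_force: [0.1, -0.9, -1.9]
grip_width: 0.639
```

```bash
python3 -c "
from h import *
go((.595,-.297,.062,80.5)); print(ctrl.observe()['ft_force'])"
```

```text
t 13.25 at [ 0.5966 -0.2984  0.0648] psi 80.6 grip 56.2
offset [np.float64(0.0011), np.float64(-0.0018), np.float64(0.0028)] yaw 0.002
[ 0.07371226 -0.90054017 -1.9487395 ]
```

Emit:
{"method": "move_arm", "body": {"commands": [{"offset": [0.001, -0.001, 0.001], "yaw": 0}, {"offset": [0.001, -0.001, 0.002], "yaw": 0}, {"offset": [0.001, -0.001, 0.003], "yaw": 0}, {"offset": [0.001, -0.001, 0.003], "yaw": 0}, {"offset": [0.001, -0.001, 0.003], "yaw": 0}, {"offset": [0.001, -0.001, 0.003], "yaw": 0}, {"offset": [0.001, -0.001, 0.003], "yaw": 0}, {"offset": [0.001, -0.001, 0.003], "yaw": 0}, {"offset": [0.001, -0.001, 0.003], "yaw": 0}, {"offset": [0.001, -0.001, 0.003], "yaw": 0}]}}

```text
t: 14.25
ee_pos: [0.5957, -0.2972, 0.0619]
tcp_rot: [-0.0, 0.763, 0.647, 0.0]
ft_force: [-1.3, 0.4, 1.8]
grip_width: 0.64
```

Emit:
{"method": "move_arm", "body": {"commands": [{"offset": [0, 0, 0], "yaw": 0}, {"offset": [0, 0, 0], "yaw": 0}, {"offset": [0, 0, 0], "yaw": 0}, {"offset": [0, 0, 0], "yaw": 0}, {"offset": [0, 0, 0], "yaw": 0}, {"offset": [0, 0, 0], "yaw": 0}, {"offset": [0, 0, 0], "yaw": 0}, {"offset": [0, 0, -0.01], "yaw": 0}, {"offset": [0, 0, -0.03], "yaw": 0}, {"offset": [0, 0, -0.06], "yaw": 0}], "grip": 0.6}}

```text
t: 15.25
ee_pos: [0.5946, -0.2969, 0.1216]
tcp_rot: [-0.001, 0.763, 0.647, -0.001]
ft_force: [-0.1, -0.3, 0.1]
grip_width: 0.802
```

```bash
python3 -c "
from h import *
go((.595,-.297,.28,80.5),(.42,.10,.28,90),(.3925,.373,.20,90))"
```

```text
t 15.25 at [ 0.5946 -0.2969  0.1216] psi 80.6 grip 70.6
offset [np.float64(-0.0001), np.float64(0.0004), np.float64(-0.1584)] yaw 0.002
offset [np.float64(0.3627), np.float64(-0.2381), np.float64(-0.0)] yaw -0.166
offset [np.float64(0.273), np.float64(-0.0275), np.float64(0.08)] yaw 0.0
```

Emit:
{"method": "move_arm", "body": {"commands": [{"offset": [0, 0, -0.03], "yaw": 0}, {"offset": [0, 0, -0.07], "yaw": 0}, {"offset": [0.01, -0.002, -0.11], "yaw": 0}, {"offset": [0.03, -0.005, -0.145], "yaw": 0}, {"offset": [0.06, -0.01, -0.16], "yaw": -0.02}, {"offset": [0.1, -0.016, -0.16], "yaw": -0.04}, {"offset": [0.145, -0.023, -0.16], "yaw": -0.06}, {"offset": [0.19, -0.03, -0.16], "yaw": -0.08}, {"offset": [0.235, -0.037, -0.16], "yaw": -0.1}, {"offset": [0.28, -0.044, -0.16], "yaw": -0.12}], "grip": 1}}

```text
t: 16.25
ee_pos: [0.5977, -0.012, 0.2827]
tcp_rot: [0.0, 0.722, 0.692, 0.0]
ft_force: [0.8, 0.1, -0.8]
grip_width: 1.001
```

```bash
python3 -c "
from h import *
go((.6005,.3665,.28,90),(.6005,.3665,.026,90))
places('scene',['tall_bottle','vial','small_bottle','beaker']);places('top',['tall_bottle','vial'])"
```

```text
t 16.25 at [ 0.5977 -0.012   0.2827] psi 87.5 grip 88.1
offset [np.float64(0.3783), np.float64(-0.0136), np.float64(0.0027)] yaw -0.043
offset [np.float64(0.0), np.float64(0.0), np.float64(0.254)] yaw 0.0
scene vial 0.66 [ 0.5996  0.366  -0.0009]
scene small_bottle 0.92 [0.5113 0.4674 0.0013]
scene beaker 0.61 [0.3926 0.3708 0.002 ]
top tall_bottle 0.56 [ 5.952e-01 -2.980e-01 -4.000e-04]
top vial 0.44 [0.603  0.3676 0.001 ]
```

Tall bottle is in place. Next the vial.

Emit:
{"method": "move_arm", "body": {"commands": [{"offset": [0.05, -0.002, 0], "yaw": -0.01}, {"offset": [0.1, -0.004, 0], "yaw": -0.02}, {"offset": [0.15, -0.006, 0], "yaw": -0.03}, {"offset": [0.2, -0.008, 0], "yaw": -0.043}, {"offset": [0.245, -0.009, 0], "yaw": -0.043}, {"offset": [0.29, -0.01, 0], "yaw": -0.043}, {"offset": [0.33, -0.012, 0], "yaw": -0.043}, {"offset": [0.36, -0.013, 0], "yaw": -0.043}, {"offset": [0.378, -0.014, 0], "yaw": -0.043}, {"offset": [0.378, -0.014, 0], "yaw": -0.043}]}}

```text
t: 17.65
ee_pos: [0.5998, 0.3668, 0.2812]
tcp_rot: [-0.001, 0.707, 0.708, 0.0]
ft_force: [-0.2, -1.3, 0.4]
grip_width: 1.0
```

```bash
python3 -c "
from h import *
go((.601,.367,.026,90))"
```

```text
t 17.65 at [0.5998 0.3668 0.2812] psi 90.1 grip 88.0
offset [np.float64(0.0002), np.float64(0.0012), np.float64(0.2552)] yaw 0.002
```

Emit:
{"method": "move_arm", "body": {"commands": [{"offset": [0, 0.001, 0.01], "yaw": 0}, {"offset": [0, 0.001, 0.04], "yaw": 0}, {"offset": [0, 0.001, 0.08], "yaw": 0}, {"offset": [0, 0.001, 0.12], "yaw": 0}, {"offset": [0, 0.001, 0.15], "yaw": 0}, {"offset": [0, 0.001, 0.18], "yaw": 0}, {"offset": [0, 0.001, 0.2], "yaw": 0}, {"offset": [0, 0.001, 0.215], "yaw": 0}, {"offset": [0, 0.001, 0.225], "yaw": 0}, {"offset": [0, 0.001, 0.23], "yaw": 0}]}}

```text
t: 18.65
ee_pos: [0.602, 0.3632, 0.051]
tcp_rot: [0.0, 0.708, 0.706, -0.0]
ft_force: [0.9, 0.4, 0.5]
grip_width: 1.0
```

```bash
python3 -c "
from h import *
go((.601,.367,.026,90))"
```

```text
t 18.65 at [0.602  0.3632 0.051 ] psi 89.9 grip 88.0
offset [np.float64(0.0038), np.float64(-0.001), np.float64(0.025)] yaw -0.002
```

Emit:
{"method": "move_arm", "body": {"commands": [{"offset": [0, 0, 0.005], "yaw": 0}, {"offset": [0, 0, 0.01], "yaw": 0}, {"offset": [0, 0, 0.015], "yaw": 0}, {"offset": [0, 0, 0.02], "yaw": 0}, {"offset": [0, 0, 0.023], "yaw": 0}, {"offset": [0, 0, 0.025], "yaw": 0}, {"offset": [0, 0, 0.025], "yaw": 0}, {"offset": [0, 0, 0.025], "yaw": 0}, {"offset": [0, 0, 0.025], "yaw": 0}, {"offset": [0, 0, 0.025], "yaw": 0}]}}

```text
t: 19.65
ee_pos: [0.6017, 0.3645, 0.0269]
tcp_rot: [0.0, 0.707, 0.707, 0.0]
ft_force: [0.5, 0.3, 0.5]
grip_width: 0.996
```

Emit:
{"method": "move_arm", "body": {"commands": [{"offset": [0, 0, 0], "yaw": 0}, {"offset": [0, 0, 0], "yaw": 0}, {"offset": [0, 0, 0], "yaw": 0}, {"offset": [0, 0, 0], "yaw": 0}, {"offset": [0, 0, 0], "yaw": 0}, {"offset": [0, 0, 0], "yaw": 0}, {"offset": [0, 0, 0], "yaw": 0}, {"offset": [0, 0, 0], "yaw": 0}, {"offset": [0, 0, 0], "yaw": 0}, {"offset": [0, 0, 0], "yaw": 0}], "grip": -1, "newtons": 15}}

```text
t: 20.65
ee_pos: [0.6016, 0.3645, 0.0267]
tcp_rot: [-0.0, 0.707, 0.707, -0.0]
ft_force: [0.4, 0.3, 1.0]
grip_width: 0.299
```

```bash
python3 -c "
from h import *
go((.601,.367,.25,90),(.47,0,.25,30),(.4105,-.3665,.25,-9.5))
places('scene',['vial'])"
```

```text
t 20.65 at [0.6016 0.3645 0.0267] psi 89.9 grip 26.3
offset [np.float64(0.0025), np.float64(-0.0006), np.float64(-0.2233)] yaw -0.001
offset [np.float64(-0.367), np.float64(-0.131), np.float64(-0.0)] yaw 1.047
offset [np.float64(-0.2348), np.float64(0.2876), np.float64(-0.0)] yaw 0.689
```

Emit:
{"method": "move_arm", "body": {"commands": [{"offset": [0, 0, -0.01], "yaw": 0}, {"offset": [0, 0, -0.03], "yaw": 0}, {"offset": [0, 0, -0.06], "yaw": 0}, {"offset": [0, 0, -0.09], "yaw": 0}, {"offset": [0, 0, -0.12], "yaw": 0}, {"offset": [0, 0, -0.15], "yaw": 0}, {"offset": [0, 0, -0.18], "yaw": 0}, {"offset": [0, 0, -0.21], "yaw": 0}, {"offset": [0, 0, -0.23], "yaw": 0}, {"offset": [0, 0, -0.235], "yaw": 0}]}}

```text
t: 21.75
ee_pos: [0.6027, 0.3657, 0.2668]
tcp_rot: [0.0, 0.708, 0.707, 0.004]
ft_force: [0.5, 0.5, -0.6]
grip_width: 0.3
```

Emit:
{"method": "move_arm", "body": {"commands": [{"offset": [-0.015, -0.005, 0], "yaw": 0.05}, {"offset": [-0.045, -0.016, 0], "yaw": 0.15}, {"offset": [-0.08, -0.028, 0], "yaw": 0.25}, {"offset": [-0.12, -0.043, 0], "yaw": 0.35}, {"offset": [-0.16, -0.057, 0], "yaw": 0.47}, {"offset": [-0.2, -0.071, 0], "yaw": 0.59}, {"offset": [-0.24, -0.086, 0], "yaw": 0.71}, {"offset": [-0.28, -0.1, 0], "yaw": 0.83}, {"offset": [-0.325, -0.116, 0], "yaw": 0.94}, {"offset": [-0.367, -0.131, 0], "yaw": 1.047}]}}

```text
t: 22.75
ee_pos: [0.4689, -0.0043, 0.2619]
tcp_rot: [0.0, 0.967, 0.256, -0.0]
ft_force: [0.7, -0.5, -0.1]
grip_width: 0.294
```

```bash
python3 -c "
from h import *
go((.4105,-.3665,.25,-9.5)); print(ctrl.observe()['joint_positions'].round(2))"
```

```text
t 22.75 at [ 0.4689 -0.0043  0.2619] psi 29.7 grip 25.9
offset [np.float64(-0.2301), np.float64(0.2857), np.float64(0.0119)] yaw 0.684
[ 0.06  0.48 -0.23  2.    0.16  0.68 -1.32]
```

Emit:
{"method": "move_arm", "body": {"commands": [{"offset": [-0.028, 0.034, 0], "yaw": 0.08}, {"offset": [-0.056, 0.07, 0], "yaw": 0.16}, {"offset": [-0.084, 0.104, 0], "yaw": 0.25}, {"offset": [-0.112, 0.139, 0], "yaw": 0.33}, {"offset": [-0.14, 0.174, 0], "yaw": 0.42}, {"offset": [-0.168, 0.209, 0], "yaw": 0.5}, {"offset": [-0.193, 0.24, 0], "yaw": 0.58}, {"offset": [-0.215, 0.267, 0.005], "yaw": 0.65}, {"offset": [-0.228, 0.283, 0.01], "yaw": 0.684}, {"offset": [-0.23, 0.286, 0.012], "yaw": 0.684}]}}

```text
t: 23.75
ee_pos: [0.4124, -0.3671, 0.2491]
tcp_rot: [0.0, 0.997, -0.082, -0.001]
ft_force: [0.6, -0.2, -1.2]
grip_width: 0.295
```

```bash
python3 -c "
from h import *
go((.4105,-.3665,.0265,-9.5)); print(ctrl.observe()['joint_positions'].round(2))"
```

```text
t 23.75 at [ 0.4124 -0.3671  0.2491] psi -9.4 grip 25.9
offset [np.float64(-0.002), np.float64(-0.0003), np.float64(0.2226)] yaw 0.001
[ 0.67  0.59 -0.05  1.79  0.04  0.76 -1.13]
```

Emit:
{"method": "move_arm", "body": {"commands": [{"offset": [-0.002, 0, 0.01], "yaw": 0}, {"offset": [-0.003, 0, 0.04], "yaw": 0}, {"offset": [-0.003, 0, 0.07], "yaw": 0}, {"offset": [-0.003, 0, 0.1], "yaw": 0}, {"offset": [-0.003, 0, 0.13], "yaw": 0}, {"offset": [-0.003, 0, 0.16], "yaw": 0}, {"offset": [-0.003, 0, 0.18], "yaw": 0}, {"offset": [-0.003, 0, 0.195], "yaw": 0}, {"offset": [-0.003, 0, 0.205], "yaw": 0}, {"offset": [-0.003, 0, 0.208], "yaw": 0}]}}

```text
t: 24.75
ee_pos: [0.4111, -0.3634, 0.041]
tcp_rot: [-0.001, 0.997, -0.08, -0.0]
ft_force: [-0.2, -0.1, -0.6]
grip_width: 0.298
```

```bash
python3 -c "
from h import *
go((.4095,-.3665,.0265,-9.5))"
```

```text
t 24.75 at [ 0.4111 -0.3634  0.041 ] psi -9.1 grip 26.2
offset [np.float64(-0.001), np.float64(0.0033), np.float64(0.0145)] yaw 0.006
```

Emit:
{"method": "move_arm", "body": {"commands": [{"offset": [0, 0.001, 0.003], "yaw": 0}, {"offset": [0, 0.002, 0.006], "yaw": 0}, {"offset": [0, 0.002, 0.008], "yaw": 0}, {"offset": [0, 0.002, 0.01], "yaw": 0}, {"offset": [0, 0.002, 0.012], "yaw": 0}, {"offset": [0, 0.002, 0.013], "yaw": 0}, {"offset": [0, 0.002, 0.014], "yaw": 0}, {"offset": [0, 0.002, 0.014], "yaw": 0}, {"offset": [0, 0.002, 0.014], "yaw": 0}, {"offset": [0, 0.002, 0.014], "yaw": 0}]}}

```text
t: 25.75
ee_pos: [0.4105, -0.3666, 0.0278]
tcp_rot: [0.0, 0.997, -0.08, 0.0]
ft_force: [0.7, 0.2, -0.3]
grip_width: 0.3
```

```bash
python3 -c "
from h import *
go((.4095,-.3665,.0265,-9.5)); print(ctrl.observe()['ft_force'])"
```

```text
t 25.75 at [ 0.4105 -0.3666  0.0278] psi -9.2 grip 26.4
offset [np.float64(-0.001), np.float64(0.0), np.float64(0.0013)] yaw 0.005
[ 0.71249264  0.17887556 -0.26971604]
```

Emit:
{"method": "move_arm", "body": {"commands": [{"offset": [0, 0, 0.001], "yaw": 0}, {"offset": [0, 0, 0.0015], "yaw": 0}, {"offset": [0, 0, 0.0015], "yaw": 0}, {"offset": [0, 0, 0.0015], "yaw": 0}, {"offset": [0, 0, 0.0015], "yaw": 0}, {"offset": [0, 0, 0.0015], "yaw": 0}, {"offset": [0, 0, 0.0015], "yaw": 0}, {"offset": [0, 0, 0.0015], "yaw": 0}, {"offset": [0, 0, 0.0015], "yaw": 0}, {"offset": [0, 0, 0.0015], "yaw": 0}]}}

```text
t: 26.75
ee_pos: [0.4106, -0.3666, 0.0265]
tcp_rot: [0.0, 0.997, -0.08, 0.0]
ft_force: [-0.4, 0.3, 5.7]
grip_width: 0.296
```

Emit:
{"method": "move_arm", "body": {"commands": [{"offset": [0, 0, 0], "yaw": 0}, {"offset": [0, 0, 0], "yaw": 0}, {"offset": [0, 0, 0], "yaw": 0}, {"offset": [0, 0, 0], "yaw": 0}, {"offset": [0, 0, 0], "yaw": 0}, {"offset": [0, 0, 0], "yaw": 0}, {"offset": [0, 0, -0.01], "yaw": 0}, {"offset": [0, 0, -0.03], "yaw": 0}, {"offset": [0, 0, -0.06], "yaw": 0}, {"offset": [0, 0, -0.09], "yaw": 0}], "grip": 0.02}}

```text
t: 27.75
ee_pos: [0.4103, -0.3664, 0.1176]
tcp_rot: [-0.0, 0.997, -0.081, -0.0]
ft_force: [0.8, -0.2, -0.8]
grip_width: 0.512
```

```bash
python3 -c "
from h import *
go((.4105,-.3665,.28,-9.5),(.48,-.05,.28,60),(.5135,.466,.25,160))
places('scene',['tall_bottle','vial','small_bottle','beaker']);places('top',['tall_bottle','vial','small_bottle'])"
```

```text
t 27.75 at [ 0.4103 -0.3664  0.1176] psi -9.2 grip 45.1
offset [np.float64(0.0003), np.float64(0.0), np.float64(-0.1624)] yaw 0.005
offset [np.float64(0.0163), np.float64(-0.3236), np.float64(-0.0)] yaw -1.213
offset [np.float64(0.4636), np.float64(-0.229), np.float64(0.03)] yaw -1.745
scene tall_bottle 0.73 [ 0.5985 -0.2973 -0.0022]
scene tall_bottle 0.42 [ 0.4883 -0.2798  0.0484]
scene vial 0.41 [ 0.4153 -0.3656  0.0024]
scene vial 0.39 [ 0.6305  0.4869 -0.002 ]
scene small_bottle 0.69 [ 0.5112  0.4661 -0.0013]
scene beaker 0.83 [0.3939 0.3713 0.0013]
top tall_bottle 0.76 [ 5.965e-01 -2.987e-01  5.000e-04]
top small_bottle 0.45 [0.516  0.4664 0.0035]
```

Emit:
{"method": "move_arm", "body": {"commands": [{"offset": [0, 0, -0.04], "yaw": 0}, {"offset": [0, 0, -0.08], "yaw": -0.1}, {"offset": [0, 0, -0.12], "yaw": -0.24}, {"offset": [0.002, -0.03, -0.15], "yaw": -0.38}, {"offset": [0.004, -0.07, -0.162], "yaw": -0.52}, {"offset": [0.006, -0.115, -0.162], "yaw": -0.66}, {"offset": [0.008, -0.16, -0.162], "yaw": -0.8}, {"offset": [0.01, -0.205, -0.162], "yaw": -0.94}, {"offset": [0.013, -0.25, -0.162], "yaw": -1.08}, {"offset": [0.016, -0.295, -0.162], "yaw": -1.21}], "grip": 1}}

```text
t: 29.2
ee_pos: [0.4734, -0.0763, 0.2777]
tcp_rot: [-0.0, 0.864, 0.503, -0.0]
ft_force: [0.8, 1.5, 0.4]
grip_width: 0.999
```

```bash
python3 -c "
from h import *
go((.5135,.466,.28,160))"
```

```text
t 29.2 at [ 0.4734 -0.0763  0.2777] psi 60.4 grip 87.9
offset [np.float64(0.4913), np.float64(-0.2331), np.float64(-0.0023)] yaw -1.738
```

Emit:
{"method": "move_arm", "body": {"commands": [{"offset": [0.04, -0.019, 0], "yaw": -0.14}, {"offset": [0.08, -0.038, 0], "yaw": -0.28}, {"offset": [0.12, -0.057, 0], "yaw": -0.42}, {"offset": [0.16, -0.076, 0], "yaw": -0.56}, {"offset": [0.2, -0.095, 0], "yaw": -0.7}, {"offset": [0.24, -0.114, 0], "yaw": -0.84}, {"offset": [0.28, -0.133, 0], "yaw": -0.98}, {"offset": [0.32, -0.152, 0], "yaw": -1.12}, {"offset": [0.36, -0.171, 0], "yaw": -1.26}, {"offset": [0.4, -0.19, 0], "yaw": -1.4}]}}

```text
t: 30.2
ee_pos: [0.5082, 0.3648, 0.2771]
tcp_rot: [-0.0, 0.337, 0.942, -0.001]
ft_force: [1.5, 0.5, 0.8]
grip_width: 1.003
```

```bash
python3 -c "
from h import *
go((.5135,.466,.28,160)); print(ctrl.observe()['joint_positions'].round(2))"
```

```text
t 30.2 at [0.5082 0.3648 0.2771] psi 140.6 grip 88.3
offset [np.float64(0.0601), np.float64(0.0816), np.float64(-0.0029)] yaw -0.338
[-0.3   0.75 -0.76  1.51  0.55  1.11 -0.29]
```

Emit:
{"method": "move_arm", "body": {"commands": [{"offset": [0.02, 0.027, 0], "yaw": -0.12}, {"offset": [0.042, 0.057, 0], "yaw": -0.23}, {"offset": [0.055, 0.075, 0], "yaw": -0.32}, {"offset": [0.06, 0.082, 0], "yaw": -0.338}, {"offset": [0.06, 0.082, 0], "yaw": -0.338}, {"offset": [0.06, 0.082, 0.02], "yaw": -0.338}, {"offset": [0.06, 0.082, 0.06], "yaw": -0.338}, {"offset": [0.06, 0.082, 0.1], "yaw": -0.338}, {"offset": [0.06, 0.082, 0.13], "yaw": -0.338}, {"offset": [0.06, 0.082, 0.14], "yaw": -0.338}]}}

```text
t: 31.2
ee_pos: [0.5145, 0.4606, 0.1345]
tcp_rot: [-0.001, 0.178, 0.984, -0.004]
ft_force: [-0.6, -0.7, -0.2]
grip_width: 1.0
```

```bash
python3 -c "
from h import *
go((.5135,.466,.028,160)); places('scene',['small_bottle']);places('top',['small_bottle'])"
```

```text
t 31.2 at [0.5145 0.4606 0.1345] psi 159.5 grip 88.0
offset [np.float64(0.0029), np.float64(0.0047), np.float64(0.1065)] yaw -0.008
scene small_bottle 0.6 [ 0.5095  0.4662 -0.0007]
top small_bottle 0.5 [ 0.5164  0.466  -0.001 ]
```

Emit:
{"method": "move_arm", "body": {"commands": [{"offset": [0.001, 0.001, 0], "yaw": 0}, {"offset": [0.001, 0.001, 0.015], "yaw": 0}, {"offset": [0.001, 0.001, 0.03], "yaw": 0}, {"offset": [0.001, 0.001, 0.05], "yaw": 0}, {"offset": [0.001, 0.001, 0.07], "yaw": 0}, {"offset": [0.001, 0.001, 0.085], "yaw": 0}, {"offset": [0.001, 0.001, 0.095], "yaw": 0}, {"offset": [0.001, 0.001, 0.103], "yaw": 0}, {"offset": [0.001, 0.001, 0.105], "yaw": 0}, {"offset": [0.001, 0.001, 0.105], "yaw": 0}]}}

```text
t: 32.4
ee_pos: [0.5141, 0.4664, 0.0333]
tcp_rot: [0.0, 0.177, 0.984, 0.0]
ft_force: [-0.3, 0.4, 0.4]
grip_width: 0.998
```

```bash
python3 -c "
from h import *
go((.5135,.466,.028,160)); im=ctrl.get_image('scene')['frame'][240:380,100:260]; cv2.imwrite('pics/g2.png',cv2.resize(im,None,fx=4,fy=4))"
```

```text
t 32.4 at [0.5141 0.4664 0.0333] psi 159.7 grip 87.9
offset [np.float64(0.0004), np.float64(-0.0006), np.float64(0.0053)] yaw -0.006
```

View pics/g2.png

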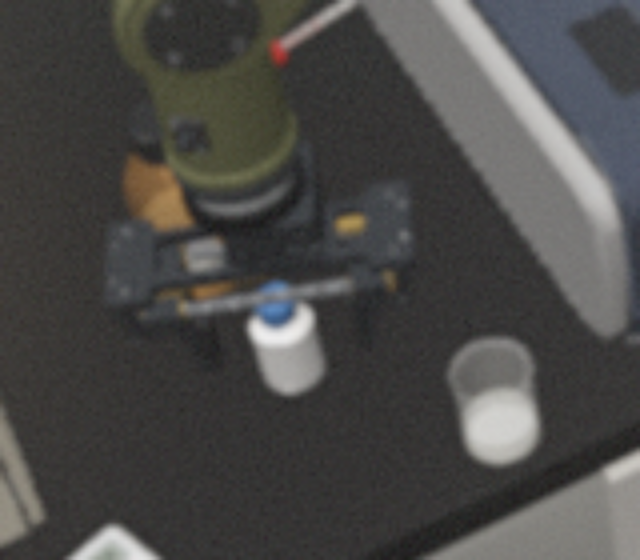

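The white bottle sits between the fingers, and the amber bottle behind looks untouched. I'll lower slightly and grip.

Emit:
{"method": "move_arm", "body": {"commands": [{"offset": [0, 0, 0.001], "yaw": 0}, {"offset": [0, 0, 0.002], "yaw": 0}, {"offset": [0, 0, 0.003], "yaw": 0}, {"offset": [0, 0, 0.004], "yaw": 0}, {"offset": [0, 0, 0.004], "yaw": 0}, {"offset": [0, 0, 0.004], "yaw": 0}, {"offset": [0, 0, 0.004], "yaw": 0}, {"offset": [0, 0, 0.004], "yaw": 0}, {"offset": [0, 0, 0.004], "yaw": 0}, {"offset": [0, 0, 0.004], "yaw": 0}]}}

```text
t: 33.45
ee_pos: [0.5141, 0.4662, 0.0292]
tcp_rot: [0.0, 0.176, 0.984, -0.0]
ft_force: [-0.0, 0.1, 0.7]
grip_width: 0.998
```

Emit:
{"method": "move_arm", "body": {"commands": [{"offset": [0, 0, 0], "yaw": 0}, {"offset": [0, 0, 0], "yaw": 0}, {"offset": [0, 0, 0], "yaw": 0}, {"offset": [0, 0, 0], "yaw": 0}, {"offset": [0, 0, 0], "yaw": 0}, {"offset": [0, 0, 0], "yaw": 0}, {"offset": [0, 0, 0], "yaw": 0}, {"offset": [0, 0, 0], "yaw": 0}, {"offset": [0, 0, 0], "yaw": 0}, {"offset": [0, 0, 0], "yaw": 0}], "grip": -1, "newtons": 20}}

```text
t: 34.45
ee_pos: [0.514, 0.4663, 0.0292]
tcp_rot: [0.0, 0.176, 0.984, 0.0]
ft_force: [0.2, 0.9, 0.2]
grip_width: 0.42
```

```bash
python3 -c "
from h import *
go((.513,.466,.28,160),(.48,0,.28,100),(.472,-.377,.28,80.5))"
```

```text
t 34.45 at [0.514  0.4663 0.0292] psi 159.7 grip 36.9
offset [np.float64(0.0009), np.float64(-0.0006), np.float64(-0.2508)] yaw -0.006
offset [np.float64(-0.1284), np.float64(-0.4492), np.float64(-0.0)] yaw 1.047
offset [np.float64(-0.3699), np.float64(-0.0733), np.float64(-0.0)] yaw 0.34
```

Emit:
{"method": "move_arm", "body": {"commands": [{"offset": [0, 0, -0.01], "yaw": 0}, {"offset": [0, 0, -0.03], "yaw": 0}, {"offset": [0, 0, -0.06], "yaw": 0}, {"offset": [0, 0, -0.09], "yaw": 0}, {"offset": [0, 0, -0.12], "yaw": 0}, {"offset": [0, 0, -0.15], "yaw": 0}, {"offset": [0, 0, -0.18], "yaw": 0}, {"offset": [0, 0, -0.21], "yaw": 0}, {"offset": [0, 0, -0.24], "yaw": 0}, {"offset": [0, 0, -0.25], "yaw": 0}]}}

```text
t: 35.45
ee_pos: [0.5142, 0.4678, 0.2846]
tcp_rot: [0.001, 0.176, 0.984, 0.003]
ft_force: [-0.2, 0.6, -1.1]
grip_width: 0.421
```

Emit:
{"method": "move_arm", "body": {"commands": [{"offset": [-0.005, -0.018, 0], "yaw": 0.05}, {"offset": [-0.015, -0.052, 0], "yaw": 0.14}, {"offset": [-0.027, -0.094, 0], "yaw": 0.24}, {"offset": [-0.039, -0.137, 0], "yaw": 0.34}, {"offset": [-0.051, -0.18, 0], "yaw": 0.44}, {"offset": [-0.064, -0.224, 0], "yaw": 0.55}, {"offset": [-0.077, -0.269, 0], "yaw": 0.66}, {"offset": [-0.09, -0.315, 0], "yaw": 0.78}, {"offset": [-0.103, -0.36, 0], "yaw": 0.9}, {"offset": [-0.116, -0.405, 0], "yaw": 1.0}]}}

```text
t: 36.45
ee_pos: [0.4811, 0.0442, 0.2794]
tcp_rot: [0.0, 0.628, 0.778, -0.0]
ft_force: [0.8, -0.5, -0.1]
grip_width: 0.421
```

```bash
python3 -c "
from h import *
go((.472,-.377,.28,80.5),(.472,-.377,.05,80.5)); print(ctrl.observe()['joint_positions'].round(2))
places('scene',['vial','amber_bottle']);places('top',['vial'])"
```

```text
t 36.45 at [0.4811 0.0442 0.2794] psi 102.1 grip 37.0
offset [np.float64(-0.4098), np.float64(-0.0975), np.float64(-0.0006)] yaw 0.378
offset [np.float64(0.0), np.float64(0.0), np.float64(0.23)] yaw 0.0
[ 0.23  0.52 -0.65  1.93  0.42  0.83 -0.43]
scene amber_bottle 0.62 [ 0.6271  0.4837 -0.0016]
scene amber_bottle 0.42 [ 0.4863 -0.2804  0.0474]
top vial 0.67 [ 0.4154 -0.3673  0.0009]
```

Emit:
{"method": "move_arm", "body": {"commands": [{"offset": [-0.045, -0.011, 0], "yaw": 0.04}, {"offset": [-0.09, -0.021, 0], "yaw": 0.08}, {"offset": [-0.135, -0.032, 0], "yaw": 0.12}, {"offset": [-0.18, -0.043, 0], "yaw": 0.16}, {"offset": [-0.225, -0.053, 0], "yaw": 0.2}, {"offset": [-0.27, -0.064, 0], "yaw": 0.25}, {"offset": [-0.315, -0.075, 0], "yaw": 0.3}, {"offset": [-0.36, -0.085, 0], "yaw": 0.35}, {"offset": [-0.395, -0.094, 0], "yaw": 0.378}, {"offset": [-0.41, -0.0955, 0], "yaw": 0.378}]}}

```text
t: 37.7
ee_pos: [0.4767, -0.3779, 0.2787]
tcp_rot: [0.0, 0.763, 0.646, -0.0]
ft_force: [-0.0, 0.6, -1.6]
grip_width: 0.422
```

```bash
python3 -c "
from h import *
go((.474,-.3775,.03,80.5)); print(ctrl.observe()['joint_positions'].round(2))"
```

```text
t 37.7 at [ 0.4767 -0.3779  0.2787] psi 80.6 grip 37.2
offset [np.float64(-0.0001), np.float64(-0.0027), np.float64(0.2487)] yaw 0.001
[ 0.89  0.67 -0.54  1.57  0.39  1.    0.07]
```

Emit:
{"method": "move_arm", "body": {"commands": [{"offset": [0, -0.002, 0.01], "yaw": 0}, {"offset": [0, -0.003, 0.04], "yaw": 0}, {"offset": [0, -0.003, 0.07], "yaw": 0}, {"offset": [0, -0.003, 0.1], "yaw": 0}, {"offset": [0, -0.003, 0.13], "yaw": 0}, {"offset": [0, -0.003, 0.16], "yaw": 0}, {"offset": [0, -0.003, 0.19], "yaw": 0}, {"offset": [0, -0.003, 0.21], "yaw": 0}, {"offset": [0, -0.003, 0.225], "yaw": 0}, {"offset": [0, -0.003, 0.23], "yaw": 0}]}}

```text
t: 38.7
ee_pos: [0.4739, -0.3715, 0.0477]
tcp_rot: [-0.002, 0.761, 0.649, 0.0]
ft_force: [0.2, 0.4, -0.1]
grip_width: 0.423
```

```bash
python3 -c "
from h import *
go((.474,-.3775,.0295,80.5))"
```

```text
t 38.7 at [ 0.4739 -0.3715  0.0477] psi 80.9 grip 37.2
offset [np.float64(-0.0059), np.float64(0.001), np.float64(0.0182)] yaw 0.007
```

Emit:
{"method": "move_arm", "body": {"commands": [{"offset": [-0.001, 0, 0.003], "yaw": 0}, {"offset": [-0.002, 0, 0.006], "yaw": 0}, {"offset": [-0.002, 0, 0.009], "yaw": 0}, {"offset": [-0.002, 0, 0.012], "yaw": 0}, {"offset": [-0.002, 0, 0.014], "yaw": 0}, {"offset": [-0.002, 0, 0.016], "yaw": 0}, {"offset": [-0.002, 0, 0.017], "yaw": 0}, {"offset": [-0.002, 0, 0.018], "yaw": 0}, {"offset": [-0.002, 0, 0.018], "yaw": 0}, {"offset": [-0.002, 0, 0.018], "yaw": 0}]}}

```text
t: 39.7
ee_pos: [0.4735, -0.3763, 0.0313]
tcp_rot: [0.0, 0.762, 0.648, 0.0]
ft_force: [0.7, -0.0, -0.6]
grip_width: 0.417
```

```bash
python3 -c "
from h import *
go((.474,-.3775,.0295,80.5));print(ctrl.observe()['ft_force'])"
```

```text
t 39.7 at [ 0.4735 -0.3763  0.0313] psi 80.7 grip 36.7
offset [np.float64(-0.0011), np.float64(0.0007), np.float64(0.0018)] yaw 0.004
[ 0.65736606 -0.00428898 -0.59801215]
```

Emit:
{"method": "move_arm", "body": {"commands": [{"offset": [-0.001, 0, 0.001], "yaw": 0}, {"offset": [-0.001, 0, 0.002], "yaw": 0}, {"offset": [-0.001, 0, 0.002], "yaw": 0}, {"offset": [-0.001, 0, 0.002], "yaw": 0}, {"offset": [-0.001, 0, 0.002], "yaw": 0}, {"offset": [-0.001, 0, 0.002], "yaw": 0}, {"offset": [-0.001, 0, 0.002], "yaw": 0}, {"offset": [-0.001, 0, 0.002], "yaw": 0}, {"offset": [-0.001, 0, 0.002], "yaw": 0}, {"offset": [-0.001, 0, 0.002], "yaw": 0}]}}

```text
t: 40.7
ee_pos: [0.4732, -0.3773, 0.0293]
tcp_rot: [0.0, 0.762, 0.648, -0.0]
ft_force: [1.4, -0.4, 0.2]
grip_width: 0.424
```

Emit:
{"method": "move_arm", "body": {"commands": [{"offset": [0, 0, 0], "yaw": 0}, {"offset": [0, 0, 0], "yaw": 0}, {"offset": [0, 0, 0], "yaw": 0}, {"offset": [0, 0, 0], "yaw": 0}, {"offset": [0, 0, 0], "yaw": 0}, {"offset": [0, 0, 0], "yaw": 0}, {"offset": [0, 0, -0.01], "yaw": 0}, {"offset": [0, 0, -0.03], "yaw": 0}, {"offset": [0, 0, -0.06], "yaw": 0}, {"offset": [0, 0, -0.1], "yaw": 0}], "grip": 0.09}}

```text
t: 41.7
ee_pos: [0.4723, -0.3767, 0.1297]
tcp_rot: [-0.001, 0.762, 0.648, -0.0]
ft_force: [0.3, -1.1, 0.3]
grip_width: 0.547
```

```bash
python3 -c "
from h import *
go((.45,0,.28,90),(.3925,.3725,.28,90))
places('scene',['beaker','small_bottle','vial']);places('top',['beaker','small_bottle','vial'])"
```

```text
t 41.7 at [ 0.4723 -0.3767  0.1297] psi 80.7 grip 48.1
offset [np.float64(0.3682), np.float64(-0.0826), np.float64(-0.1503)] yaw -0.162
offset [np.float64(0.3725), np.float64(-0.0575), np.float64(-0.0)] yaw 0.0
scene small_bottle 0.69 [ 0.4686 -0.3753 -0.0017]
scene vial 0.57 [ 0.412  -0.3693 -0.0024]
scene vial 0.39 [ 0.6295  0.4864 -0.0007]
top beaker 0.68 [ 0.3912  0.3759 -0.003 ]
```

Emit:
{"method": "move_arm", "body": {"commands": [{"offset": [0, 0, -0.04], "yaw": 0}, {"offset": [0, 0, -0.08], "yaw": 0}, {"offset": [0, 0, -0.12], "yaw": 0}, {"offset": [0.02, -0.004, -0.145], "yaw": -0.02}, {"offset": [0.06, -0.013, -0.15], "yaw": -0.04}, {"offset": [0.1, -0.022, -0.15], "yaw": -0.06}, {"offset": [0.145, -0.032, -0.15], "yaw": -0.08}, {"offset": [0.19, -0.042, -0.15], "yaw": -0.1}, {"offset": [0.235, -0.052, -0.15], "yaw": -0.12}, {"offset": [0.28, -0.062, -0.15], "yaw": -0.14}], "grip": 1}}

```text
t: 43.1
ee_pos: [0.4564, -0.0893, 0.2785]
tcp_rot: [-0.001, 0.715, 0.7, -0.0]
ft_force: [0.7, 0.5, 0.0]
grip_width: 0.996
```

```bash
python3 -c "
from h import *
go((.3925,.3725,.28,90));print(ctrl.observe()['joint_positions'].round(2))
places('scene',['beaker','small_bottle','vial']);places('top',['beaker','small_bottle','vial'])"
```

```text
t 43.1 at [ 0.4564 -0.0893  0.2785] psi 88.8 grip 87.6
offset [np.float64(0.4603), np.float64(-0.0738), np.float64(-0.0015)] yaw -0.021
[ 0.49  0.49 -0.6   1.98  0.38  0.79 -0.35]
scene beaker 0.55 [0.3916 0.3722 0.0029]
scene small_bottle 0.56 [ 0.4709 -0.3785 -0.0014]
scene vial 0.63 [ 0.4127 -0.3707 -0.0034]
top beaker 0.79 [3.921e-01 3.729e-01 1.000e-04]
top small_bottle 0.7 [ 4.780e-01 -3.777e-01  3.000e-04]
top vial 0.55 [ 0.4197 -0.366   0.0035]
```

Emit:
{"method": "move_arm", "body": {"commands": [{"offset": [0.045, -0.007, 0], "yaw": 0}, {"offset": [0.09, -0.014, 0], "yaw": -0.02}, {"offset": [0.135, -0.022, 0], "yaw": -0.02}, {"offset": [0.18, -0.029, 0], "yaw": -0.02}, {"offset": [0.225, -0.036, 0], "yaw": -0.02}, {"offset": [0.27, -0.043, 0], "yaw": -0.02}, {"offset": [0.315, -0.05, 0], "yaw": -0.02}, {"offset": [0.36, -0.058, 0], "yaw": -0.02}, {"offset": [0.405, -0.065, 0], "yaw": -0.02}, {"offset": [0.44, -0.071, 0], "yaw": -0.02}]}}

```text
t: 44.5
ee_pos: [0.3961, 0.3525, 0.279]
tcp_rot: [-0.0, 0.708, 0.706, 0.0]
ft_force: [1.6, 0.6, 0.3]
grip_width: 1.002
```

```bash
python3 -c "
from h import *
go((.3925,.3725,.036,90))"
```

```text
t 44.5 at [0.3961 0.3525 0.279 ] psi 89.8 grip 88.1
offset [np.float64(0.02), np.float64(-0.0037), np.float64(0.243)] yaw -0.003
```

Emit:
{"method": "move_arm", "body": {"commands": [{"offset": [0.015, -0.003, 0], "yaw": 0}, {"offset": [0.02, -0.004, 0.02], "yaw": 0}, {"offset": [0.02, -0.004, 0.05], "yaw": 0}, {"offset": [0.02, -0.004, 0.08], "yaw": 0}, {"offset": [0.02, -0.004, 0.11], "yaw": 0}, {"offset": [0.02, -0.004, 0.13], "yaw": 0}, {"offset": [0.02, -0.004, 0.145], "yaw": 0}, {"offset": [0.02, -0.004, 0.155], "yaw": 0}, {"offset": [0.02, -0.004, 0.16], "yaw": 0}, {"offset": [0.02, -0.004, 0.16], "yaw": 0}]}}

```text
t: 45.5
ee_pos: [0.3924, 0.3697, 0.1189]
tcp_rot: [0.0, 0.708, 0.706, -0.0]
ft_force: [0.5, 0.6, -0.1]
grip_width: 0.998
```

```bash
python3 -c "
from h import *
go((.3925,.3725,.036,90))"
```

```text
t 45.5 at [0.3924 0.3697 0.1189] psi 89.8 grip 87.8
offset [np.float64(0.0028), np.float64(0.0001), np.float64(0.0829)] yaw -0.003
```

Emit:
{"method": "move_arm", "body": {"commands": [{"offset": [0.001, 0, 0.005], "yaw": 0}, {"offset": [0.002, 0, 0.02], "yaw": 0}, {"offset": [0.002, 0, 0.035], "yaw": 0}, {"offset": [0.002, 0, 0.05], "yaw": 0}, {"offset": [0.002, 0, 0.065], "yaw": 0}, {"offset": [0.002, 0, 0.075], "yaw": 0}, {"offset": [0.002, 0, 0.082], "yaw": 0}, {"offset": [0.002, 0, 0.083], "yaw": 0}, {"offset": [0.002, 0, 0.083], "yaw": 0}, {"offset": [0.002, 0, 0.083], "yaw": 0}]}}

```text
t: 46.5
ee_pos: [0.3922, 0.3728, 0.0367]
tcp_rot: [-0.0, 0.708, 0.706, 0.001]
ft_force: [0.4, 0.4, 0.7]
grip_width: 1.001
```

Emit:
{"method": "move_arm", "body": {"commands": [{"offset": [0, 0, 0], "yaw": 0}, {"offset": [0, 0, 0], "yaw": 0}, {"offset": [0, 0, 0], "yaw": 0}, {"offset": [0, 0, 0], "yaw": 0}, {"offset": [0, 0, 0], "yaw": 0}, {"offset": [0, 0, 0], "yaw": 0}, {"offset": [0, 0, 0], "yaw": 0}, {"offset": [0, 0, 0], "yaw": 0}, {"offset": [0, 0, 0], "yaw": 0}, {"offset": [0, 0, 0], "yaw": 0}], "grip": -1, "newtons": 15}}

```text
t: 47.5
ee_pos: [0.392, 0.3725, 0.0362]
tcp_rot: [0.0, 0.708, 0.706, 0.0]
ft_force: [-0.1, 0.2, 1.6]
grip_width: 0.555
```

```bash
python3 -c "
from h import *
go((.392,.3725,.29,90),(.4883,-.2793,.29,80.5))"
```

```text
t 47.5 at [0.392  0.3725 0.0362] psi 89.9 grip 48.8
offset [np.float64(-0.0), np.float64(0.0), np.float64(-0.2538)] yaw -0.002
offset [np.float64(-0.6518), np.float64(0.0963), np.float64(-0.0)] yaw 0.166
```

Emit:
{"method": "move_arm", "body": {"commands": [{"offset": [0, 0, -0.01], "yaw": 0}, {"offset": [0, 0, -0.03], "yaw": 0}, {"offset": [0, 0, -0.06], "yaw": 0}, {"offset": [0, 0, -0.09], "yaw": 0}, {"offset": [0, 0, -0.12], "yaw": 0}, {"offset": [0, 0, -0.15], "yaw": 0}, {"offset": [0, 0, -0.18], "yaw": 0}, {"offset": [0, 0, -0.21], "yaw": 0}, {"offset": [0, 0, -0.24], "yaw": 0}, {"offset": [0, 0, -0.255], "yaw": 0}]}}

```text
t: 48.5
ee_pos: [0.3921, 0.373, 0.2943]
tcp_rot: [-0.0, 0.708, 0.706, 0.002]
ft_force: [0.7, 0.8, -1.6]
grip_width: 0.547
```

Emit:
{"method": "move_arm", "body": {"commands": [{"offset": [-0.01, 0.001, 0], "yaw": 0}, {"offset": [-0.03, 0.004, 0], "yaw": 0.01}, {"offset": [-0.06, 0.009, 0], "yaw": 0.02}, {"offset": [-0.1, 0.015, 0], "yaw": 0.03}, {"offset": [-0.14, 0.021, 0], "yaw": 0.04}, {"offset": [-0.18, 0.027, 0], "yaw": 0.05}, {"offset": [-0.22, 0.033, 0], "yaw": 0.06}, {"offset": [-0.26, 0.038, 0], "yaw": 0.07}, {"offset": [-0.3, 0.044, 0], "yaw": 0.08}, {"offset": [-0.34, 0.05, 0], "yaw": 0.09}]}}

```text
t: 49.5
ee_pos: [0.4398, 0.0296, 0.2903]
tcp_rot: [-0.0, 0.739, 0.674, -0.001]
ft_force: [0.9, -0.2, -0.4]
grip_width: 0.551
```

```bash
python3 -c "
from h import *
go((.4883,-.2793,.29,80.5)); print(ctrl.observe()['joint_positions'].round(2))"
```

```text
t 49.5 at [0.4398 0.0296 0.2903] psi 84.7 grip 48.5
offset [np.float64(-0.3031), np.float64(0.0769), np.float64(0.0003)] yaw 0.073
[ 0.24  0.44 -0.6   2.02  0.35  0.78 -0.66]
```

Emit:
{"method": "move_arm", "body": {"commands": [{"offset": [-0.04, 0.01, 0], "yaw": 0.01}, {"offset": [-0.08, 0.02, 0], "yaw": 0.02}, {"offset": [-0.12, 0.03, 0], "yaw": 0.03}, {"offset": [-0.16, 0.041, 0], "yaw": 0.04}, {"offset": [-0.2, 0.051, 0], "yaw": 0.05}, {"offset": [-0.235, 0.06, 0], "yaw": 0.06}, {"offset": [-0.265, 0.067, 0], "yaw": 0.072}, {"offset": [-0.29, 0.074, 0], "yaw": 0.072}, {"offset": [-0.302, 0.077, 0], "yaw": 0.072}, {"offset": [-0.303, 0.077, 0], "yaw": 0.072}]}}

```text
t: 50.5
ee_pos: [0.4888, -0.2779, 0.2901]
tcp_rot: [-0.001, 0.764, 0.646, -0.001]
ft_force: [-0.1, -0.3, -0.3]
grip_width: 0.553
```

```bash
python3 -c "
from h import *
go((.4883,-.2793,.085,80.5))
im=ctrl.get_image('scene')['frame'][130:270,350:510]; cv2.imwrite('pics/g3.png',cv2.resize(im,None,fx=4,fy=4))"
```

```text
t 50.5 at [ 0.4888 -0.2779  0.2901] psi 80.4 grip 48.7
offset [np.float64(-0.0015), np.float64(-0.0002), np.float64(0.2051)] yaw -0.001
```

View pics/g3.png

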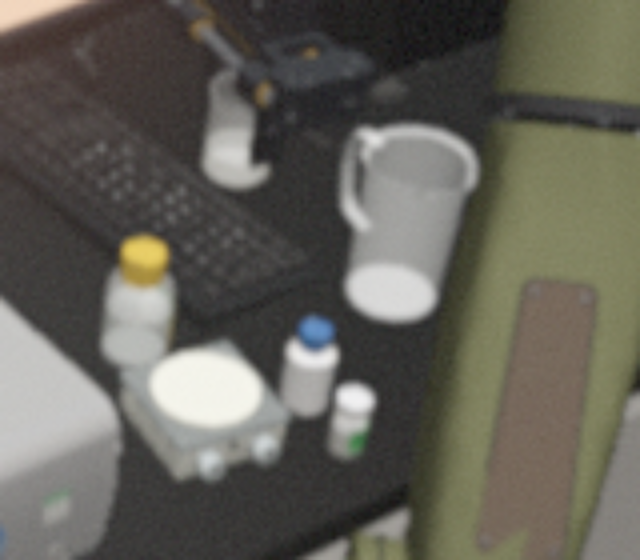

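The tall bottle is behind the stirrer, the white bottle to its right with the vial in front, and the beaker is held upright above. Lowering it now.

Emit:
{"method": "move_arm", "body": {"commands": [{"offset": [-0.001, 0, 0.01], "yaw": 0}, {"offset": [-0.001, 0, 0.035], "yaw": 0}, {"offset": [-0.001, 0, 0.065], "yaw": 0}, {"offset": [-0.001, 0, 0.095], "yaw": 0}, {"offset": [-0.001, 0, 0.12], "yaw": 0}, {"offset": [-0.001, 0, 0.145], "yaw": 0}, {"offset": [-0.001, 0, 0.165], "yaw": 0}, {"offset": [-0.001, 0, 0.18], "yaw": 0}, {"offset": [-0.001, 0, 0.188], "yaw": 0}, {"offset": [-0.001, 0, 0.19], "yaw": 0}]}}

```text
t: 51.55
ee_pos: [0.4895, -0.2758, 0.1004]
tcp_rot: [-0.001, 0.762, 0.648, -0.0]
ft_force: [0.0, -0.2, -1.3]
grip_width: 0.553
```

```bash
python3 -c "
from h import *
go((.4883,-.2793,.085,80.5))
places('scene',['beaker','stirrer_plate']);places('top',['beaker','stirrer_plate'])"
```

```text
t 51.55 at [ 0.4895 -0.2758  0.1004] psi 80.7 grip 48.6
offset [np.float64(-0.0036), np.float64(-0.0007), np.float64(0.0154)] yaw 0.004
scene beaker 0.65 [ 0.4903 -0.2759  0.0664]
scene stirrer_plate 0.76 [ 0.4872 -0.2808  0.0471]
top stirrer_plate 0.5 [ 0.4844 -0.2777  0.0491]
```

Emit:
{"method": "move_arm", "body": {"commands": [{"offset": [-0.001, 0, 0.003], "yaw": 0}, {"offset": [-0.001, -0.001, 0.006], "yaw": 0}, {"offset": [-0.001, -0.001, 0.008], "yaw": 0}, {"offset": [-0.001, -0.001, 0.01], "yaw": 0}, {"offset": [-0.001, -0.001, 0.012], "yaw": 0}, {"offset": [-0.001, -0.001, 0.013], "yaw": 0}, {"offset": [-0.001, -0.001, 0.014], "yaw": 0}, {"offset": [-0.001, -0.001, 0.014], "yaw": 0}, {"offset": [-0.001, -0.001, 0.014], "yaw": 0}, {"offset": [-0.001, -0.001, 0.014], "yaw": 0}]}}

```text
t: 52.85
ee_pos: [0.4889, -0.2782, 0.0873]
tcp_rot: [0.0, 0.763, 0.647, 0.0]
ft_force: [0.0, 0.3, -0.7]
grip_width: 0.551
```

```bash
python3 -c "
from h import *
go((.4883,-.2793,.0845,80.5)); print(ctrl.observe()['ft_force'])"
```

```text
t 52.85 at [ 0.4889 -0.2782  0.0873] psi 80.6 grip 48.5
offset [np.float64(-0.0011), np.float64(-0.0004), np.float64(0.0028)] yaw 0.002
[ 0.00568073  0.30875319 -0.7456582 ]
```

Emit:
{"method": "move_arm", "body": {"commands": [{"offset": [0, 0, 0.001], "yaw": 0}, {"offset": [-0.001, 0, 0.002], "yaw": 0}, {"offset": [-0.001, 0, 0.003], "yaw": 0}, {"offset": [-0.001, 0, 0.003], "yaw": 0}, {"offset": [-0.001, 0, 0.003], "yaw": 0}, {"offset": [-0.001, 0, 0.003], "yaw": 0}, {"offset": [-0.001, 0, 0.003], "yaw": 0}, {"offset": [-0.001, 0, 0.003], "yaw": 0}, {"offset": [-0.001, 0, 0.003], "yaw": 0}, {"offset": [-0.001, 0, 0.003], "yaw": 0}]}}

```text
t: 53.85
ee_pos: [0.4886, -0.2793, 0.0843]
tcp_rot: [0.0, 0.763, 0.647, -0.0]
ft_force: [-0.7, -1.0, 0.8]
grip_width: 0.551
```

Emit:
{"method": "move_arm", "body": {"commands": [{"offset": [0, 0, 0], "yaw": 0}, {"offset": [0, 0, 0], "yaw": 0}, {"offset": [0, 0, 0], "yaw": 0}, {"offset": [0, 0, 0], "yaw": 0}, {"offset": [0, 0, 0], "yaw": 0}, {"offset": [0, 0, 0], "yaw": 0}, {"offset": [0, 0, 0], "yaw": 0}, {"offset": [0, 0, -0.01], "yaw": 0}, {"offset": [0, 0, -0.03], "yaw": 0}, {"offset": [0, 0, -0.06], "yaw": 0}], "grip": 0.4}}

```text
t: 54.85
ee_pos: [0.4877, -0.2788, 0.1444]
tcp_rot: [-0.001, 0.763, 0.647, -0.001]
ft_force: [0.3, -0.5, 0.7]
grip_width: 0.7
```

Emit:
{"method": "move_arm", "body": {"commands": [{"offset": [0, 0, -0.02], "yaw": 0}, {"offset": [0, 0, -0.05], "yaw": 0}, {"offset": [0, 0, -0.08], "yaw": 0}, {"offset": [0, 0, -0.11], "yaw": 0}, {"offset": [0.03, 0, -0.13], "yaw": 0}, {"offset": [0.07, 0, -0.14], "yaw": 0}, {"offset": [0.11, 0, -0.14], "yaw": 0}, {"offset": [0.15, 0, -0.14], "yaw": 0}, {"offset": [0.19, 0, -0.14], "yaw": 0}, {"offset": [0.2, 0, -0.14], "yaw": 0}]}}

```text
t: 55.85
ee_pos: [0.5218, -0.076, 0.2856]
tcp_rot: [-0.0, 0.76, 0.65, 0.002]
ft_force: [-0.4, 0.2, 0.0]
grip_width: 0.699
```

```bash
python3 - <<'E'
from h import *
go((.5,0,.28,80.5)); im=None
for c in ['scene','top','scene','top']:
    im=places(c,ALL[1:6]+ALL[7:]); 
    f=im['frame'][130:270,350:510] if c=='scene' else im['frame'][230:350,360:540]
    cv2.imwrite(f'pics/end_{c}.png',cv2.resize(f,None,fx=4,fy=4))
a,b=cv2.imread('pics/end_scene.png'),cv2.imread('pics/end_top.png')
E
```

```text
t 55.85 at [ 0.5218 -0.076   0.2856] psi 81.1 grip 61.5
offset [np.float64(0.0716), np.float64(-0.0334), np.float64(0.0056)] yaw 0.01
scene stirrer_plate 0.87 [ 0.4883 -0.28    0.0483]
scene beaker 0.8 [ 0.4886 -0.2804  0.052 ]
scene beaker 0.26 [ 0.4154 -0.368  -0.0009]
scene tall_bottle 0.82 [ 5.970e-01 -2.932e-01 -2.000e-04]
scene tall_bottle 0.18 [6.308e-01 4.844e-01 2.000e-04]
scene small_bottle 0.49 [ 0.473  -0.3762 -0.0008]
scene vial 0.45 [ 0.413  -0.3668  0.0007]
scene amber_bottle 0.67 [ 0.6286  0.4836 -0.0024]
scene jug 0.48 [ 0.5511 -0.5349 -0.0014]
top stirrer_plate 0.57 [ 0.4862 -0.2766  0.0478]
top stirrer_plate 0.35 [ 5.949e-01 -2.989e-01 -3.000e-04]
top beaker 0.57 [ 0.4894 -0.2775  0.0482]
top tall_bottle 0.55 [ 0.5982 -0.3003 -0.0009]
top tall_bottle 0.51 [ 0.5507 -0.5316 -0.002 ]
top small_bottle 0.77 [ 0.4752 -0.3784 -0.0005]
top vial 0.4 [ 0.4168 -0.3653  0.0055]
top jug 0.67 [ 0.5494 -0.5338 -0.0009]
scene stirrer_plate 0.68 [ 0.4884 -0.2802  0.0462]
scene beaker 0.79 [ 0.4899 -0.2809  0.0497]
scene tall_bottle 0.86 [ 0.5982 -0.2969 -0.0026]
scene small_bottle 0.67 [ 0.472  -0.3764  0.0005]
scene small_bottle 0.22 [ 0.6303  0.4861 -0.0055]
scene vial 0.49 [ 0.4153 -0.3658 -0.0013]
scene amber_bottle 0.67 [ 0.6305  0.4852 -0.0019]
scene amber_bottle 0.29 [ 0.4931 -0.2784  0.001 ]
scene jug 0.5 [ 0.5471 -0.5322 -0.0016]
top stirrer_plate 0.6 [ 0.4876 -0.2759  0.0497]
top beaker 0.83 [ 0.4905 -0.2805  0.0456]
top tall_bottle 0.93 [ 0.595  -0.3004 -0.003 ]
top small_bottle 0.65 [ 0.4747 -0.3775  0.003 ]
top vial 0.58 [ 0.4151 -0.3674  0.0006]
top jug 0.64 [ 0.5498 -0.53   -0.0011]
```

View pics/end_top.png

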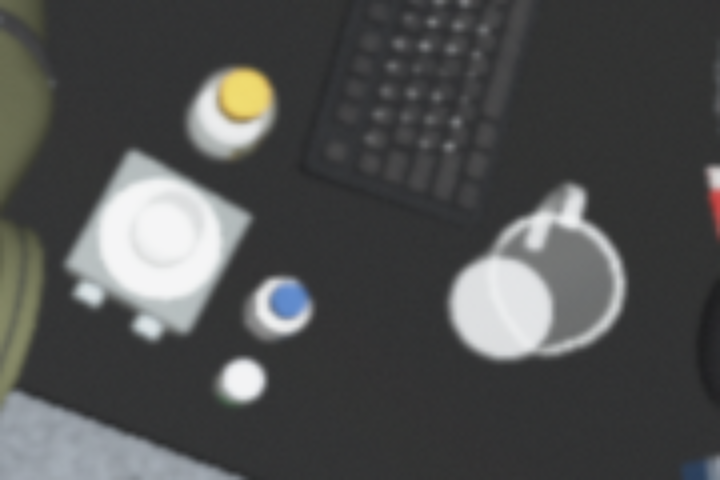

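View pics/end_scene.png

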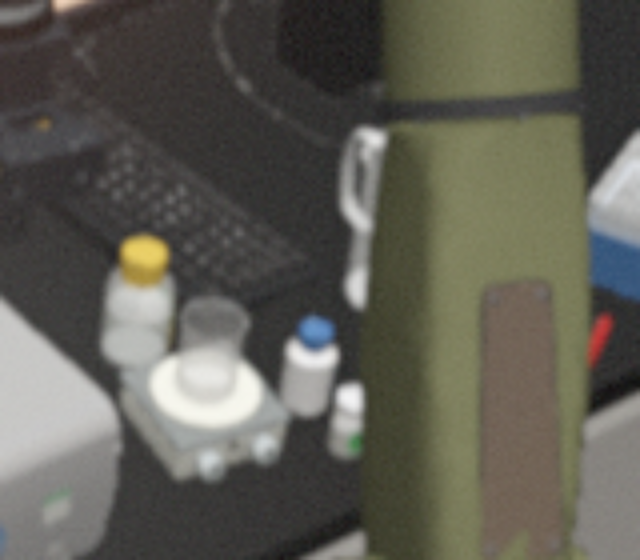

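```bash
python3 -c "
from h import *
print(abs(ctrl.observe()['joint_vel']).max()); print(ctrl.finish_job())"
```

```text
0.0017415785381211888
the job is handed in; nothing more can be done
None
```

The stirring station is set out and the job was handed in at about 56 s, well under the 128 s limit. `finish_job` reports no verdict, so I'm going by my last camera checks.

| Thing | Measured result | Target |
|---|---|---|
| Beaker | about 2 mm from the plate's centre | within 12 mm |
| Tall bottle | about 110 mm behind the stirrer's centre, on its middle line | 93.5–123.5 mm |
| White bottle | about 99 mm to the right of the stirrer's centre, within a few mm of its middle line | 84–114 mm |
| Vial | about 59 mm in front of the white bottle, centre to centre | 47.5–77.5 mm |

- **Upright and released:** all four stand upright in the final pictures. The open gripper was clear above the spectrophotometer and the arm was at rest.
- **Left alone:** the jug and the amber bottle read within about 3 mm of where they started. In the last check the amber bottle was found only by the scene camera; the top camera did not report it.
- **Disagreements:** the two cameras differed by up to about 7 mm between readings. The vial reads about 4 mm further back than where the gripper released it. Both are inside the tolerances.

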